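# Brick-bond the comb blanks in the seasoning case and fold its flaps

### The arm

A 6-joint arm with a two-finger parallel gripper is mounted at the origin on the work surface. World frame = base frame: x ahead of the robot, y to its left, z up, the work surface at z = 0. Lengths are in m, angles in rad, forces in N, time in s.
With the tool pointing down it reaches from about 0.25 to 0.725 m from the base axis. Payload 4 kg.
Tool frame: the origin (TCP) lies between the finger pads; the fingertips stand 17 mm ahead of it and the grasp point (between the pads) lies 2 mm behind it; z points along the fingers, x is the direction in which the jaws open and shut, and the axes are right-handed (so a half turn about z gives the same grasp; the last joint's range is limited). The gripper opens to 85 mm and grips with 20 to 120 N. Pads are 22 mm wide; open, the fingers measure 114 mm over their backs; the gripper's body (76 mm by 85 mm) begins 54 mm behind the grasp point. The pads swing forward as they close: fully open they stand 13 mm farther back than shut.
Start: joints at [-1.283, 0.241, 0.005, 1.335, 0, 1.571], TCP at [0.142, -0.479, 0.248] pointing down, gripper open.
Joint ranges: [-2.72, 2.72], [-1.05, 1.87], [-1.09, 1.28], [-1.99, 2.15], [-1.42, 1.44], [-3.14, 3.14]. Speed limits (rad/s): [2.79, 2.79, 3.14, 3.14, 3.14, 3.14].

### API

Orientations are given as a unit quaternion [x, y, z, w].
In Python, from workcell import telemetry, cams, workorder gives the robot as it stands. The module is installed in compiled form; this text tells all that it offers.
- The arm moves only by the tool apply_moves, never from a script. Its argument "moves" is a list that holds one entry, the list of rows, each a list of 4 numbers: the shift along the tool's x, y, z in mm, then the turn about the tool's z in degrees. A call has exactly 10 rows; each row shifts and turns the pose as measured when the row begins, along the tool's axes as they then stand; what a row does not reach is not made up. A row lasts 1/10 s, in which the tool goes at most 50 mm and 8.59 degrees, less where a joint would pass 70% of its speed; a pose out of reach is approached as far as the arm can. A call with a gripper value outside its range is refused whole. "hand" is the gripper's target within -1 to 1 (fully open at 1, half-way at 0, shut at -1), set as the call begins (left out, the last holds). The fingers move at their own pace and stop on an object; the grip force is fixed at half the most. Time passes only in rows, so rows that do not move let the fingers close, or fill a call up. It gives the time, the measured TCP pose, the force and the opening at its end, in the units of the state.
- telemetry.get_obs(): the state, without advancing time (a new reading comes with each control period).
- cams.camera(name): name is "scene" or "top" or "wrist"; returns a dict with "color" (400x640x3 uint8, red, green, blue), "fovy" (degrees; the focal length in pixels is half the picture's height over the tangent of half this angle, whatever the lens; pixels are square), "cx", "cy" (the principal point, pixels), "camera_from_world" (4x4, takes a point from world to camera coordinates). Camera axes: x right, y down, z forward; pixel columns grow to the right and rows downward; lengths in m; the calibration is good to about 2 mm. A picture is of the moment at which its call begins. There is no depth.
- workorder.job_done(): hands the job in, once; it reports no verdict.
The state is a dict: "clock": time; "joint_pos": joint angles; "joint_vel": joint speeds; "tau": joint torques, N m; "eef_pos": TCP position; "tool_rot": TCP orientation; "ft_force": force on the tool from outside, world axes, zero at the start; "ft_torque": the same for the moment, N m; "grip_width": finger opening in m.
Only numpy, scipy, OpenCV 4.12 (cv2) and the standard library are available. Lean on these libraries where they do the work, as an engineer would, in place of code of your own. Each camera call takes 0.05 s, during which the arm holds its last target. There are 200 camera calls.

### The job

Lay every plain ebony comb blank that is out on the desk flat in the seasoning case in brick bond, in one line along the case: first the full bottom course of three on the floor from the half-length step to the far wall, then the remaining blanks on top, offset by half a length so that each is centred over a joint. With all the blanks laid, fold the under flap (step end) fully down first and then the cover flap fully down over it. Leave the slotted comb and the other things on the desk where they are.

Things in the scene. Friction and masses are not known exactly. Their poses are not given: they have to be found in the camera images.
- case: open-sided plywood case, fixed. Origin: centre of its underside; y along its length, z up. Floor board 120 (x) x 273 (y) x 8 mm. End walls' inner faces at y = -128.5 and +128.5 mm, tops at z = 48 (-y end) and 56 mm (+y end); long sides open. A fixed half-length step block, 30 x 35 (y) x 16 mm high, stands on the floor at x = 0 against the -y wall. The flaps reach z = 210 mm as they pass upright
- under_flap (a joint): hinge angle of the flap on the -y (step) end wall, rad: 0 = closed, level; 2.0 to 2.3 at the start, leaning outwards. Plywood 110 mm wide, 145 mm long, 6 mm thick. Hinge line along the case's x at y = -136.5, z = 49 mm (its underside when closed). Stays at any angle; 2 N at its edge turns it. On its outer face a brass pull, 30 (x) x 10 x 18 mm high, 75 mm from the hinge
- cover_flap (a joint): the same for the flap on the +y end wall, with a like pull and a brass strip near its free edge: 150 mm long, 6 mm thick, hinge line at y = +136.5, z = 57 mm (its underside when closed). Closed, it laps 22 mm over the end of the closed under flap
- under_flap_edge (a point): middle of the under flap's free edge
- cover_flap_edge (a point): middle of the cover flap's free edge
- floor_place1 (a point): where the centre of floor blank 1 (counted from the step) belongs, at y = -55.5, z = 16 mm in the case's frame, x = 0; the blanks' long sides run along the case's y, with even 3 mm gaps between their ends
- floor_place2 (a point): where the centre of floor blank 2 (counted from the step) belongs, at y = 17.5, z = 16 mm in the case's frame, x = 0; the blanks' long sides run along the case's y, with even 3 mm gaps between their ends
- floor_place3 (a point): where the centre of floor blank 3 (counted from the step) belongs, at y = 90.5, z = 16 mm in the case's frame, x = 0; the blanks' long sides run along the case's y, with even 3 mm gaps between their ends
- top_place1 (a point): where the centre of second-course blank 1 belongs, at y = -92, z = 32 mm in the case's frame, x = 0: half on the step, half on floor blank 1
- top_place2 (a point): where the centre of second-course blank 2 belongs, at y = -19, z = 32 mm in the case's frame, x = 0: over the joint of floor blanks 1 and 2
- top_place3 (a point): where the centre of second-course blank 3 belongs, at y = 54, z = 32 mm in the case's frame, x = 0: over the joint of floor blanks 2 and 3
- blank1_center (a point): centre of a plain ebony comb blank, a dark solid bar 70 (its x) x 30 (its y) x 16 mm (z), 48 g, lying flat on the desk; all blanks are alike and may take any place
- blank2_center (a point): centre of a plain ebony comb blank, a dark solid bar 70 (its x) x 30 (its y) x 16 mm (z), 48 g, lying flat on the desk; all blanks are alike and may take any place
- blank3_center (a point): centre of a plain ebony comb blank, a dark solid bar 70 (its x) x 30 (its y) x 16 mm (z), 48 g, lying flat on the desk; all blanks are alike and may take any place
- blank4_center (a point): centre of a plain ebony comb blank, a dark solid bar 70 (its x) x 30 (its y) x 16 mm (z), 48 g, lying flat on the desk; all blanks are alike and may take any place
- blank5_center (a point): centre of a plain ebony comb blank, a dark solid bar 70 (its x) x 30 (its y) x 16 mm (z), 48 g, lying flat on the desk; all blanks are alike and may take any place
- blank6_center (a point): centre of a plain ebony comb blank, a dark solid bar 70 (its x) x 30 (its y) x 16 mm (z), 48 g, lying flat on the desk; all blanks are alike and may take any place
- comb_center (a point): bystander: centre of a finished ebony comb, 70 (x) x 30 (y) x 10 mm, cut through by slots like a comb, lying among the blanks
- reed_plate: bystander: stainless reed plate 105 x 28 x 4 mm, origin under its centre
- feeler_block: bystander: steel feeler block 50 x 35 x 25 mm, origin under its centre
- punch: bystander: copper rivet punch standing upright, 75 mm tall, foot 32 mm across, origin under its centre
- rivet_jar: bystander: glass jar 60 mm across, 70 mm tall, origin under its centre
- driver: bystander: small screwdriver lying on the desk
There are look-alikes about, which are no part of the job. What is shaped like the part that bears blank6_center but purple is not meant. Leave any yellow look-alike of the part that bears blank3_center alone.

How it is judged:
By the outcome, as a careful person would: the job done as asked, in the order asked, and still so for the second after the job is handed in, with the robot touching nothing.
Of blank1, blank2, blank3, blank4, blank5, blank6 only 4 to 6 are there at a start; the rules pass over those that are not, and their reading is None.
At some moment in a run one of blank1, blank2, blank3, blank4, blank5, blank6 may be knocked a few centimetres aside while the robot is not near it.
Once in a run the grip may slacken for a moment while it holds something.
It also fails if it takes over 210 s, if anything falls off the work surface, if the arm or the gripper's body presses on something with over 40 N, if the wrist force passes 120 N, or if a joint passes its speed limit or range.

## Working session

There is one attempt and no reset: what is moved stays moved. The work goes in short steps, Python scripts to look and compute and a tool call to move; the robot and the scene stay as the last step left them, time stands still between calls to the robot, and variables do not carry over. Pictures are saved under pics/ and viewed, about 12 in all and at most 16, crops included, and the job is handed in when it is done.

Besides the shell and the picture viewer there is one more tool, called after ">>>" by a JSON object that holds its "fn" and its "kwargs". apply_moves: Moves the arm, as the interface text tells. Its arguments: {"type":"object","properties":{"moves":{"type":"array"},"hand":{"type":"number"}},"required":["moves"]}

```bash
mkdir -p pics; cat > h.py <<'E'
import numpy as np, cv2
from workcell import telemetry, cams, workorder
def grab(n, save=None):
    c=cams.camera(n)
    if save: cv2.imwrite(save, cv2.cvtColor(c["color"],cv2.COLOR_RGB2BGR))
    return c
def f(c): return 200/np.tan(np.radians(c["fovy"])/2)
def ray(c,u,v,z):
    M=np.array(c["camera_from_world"]);R,t=M[:3,:3],M[:3,3]
    o=-R.T@t; d=R.T@np.array([(u-c["cx"])/f(c),(v-c["cy"])/f(c),1])
    return o+d*(z-o[2])/d[2]
def proj(c,p):
    M=np.array(c["camera_from_world"]);q=M[:3,:3]@np.array(p)+M[:3,3]
    return np.array([q[0]/q[2]*f(c)+c["cx"],q[1]/q[2]*f(c)+c["cy"]])
E
python3 - <<'E'
from h import *
for n in ("top","scene"):
    c=grab(n,f"pics/{n}0.png"); print(n,c["fovy"],c["cx"],c["cy"]); print(np.round(c["camera_from_world"],3))
print(telemetry.get_obs())
E
```

```text
top 47.327805138810376 317.4263408289837 199.2083729750418
[[ 1.000e-03 -1.000e+00  1.000e-03 -1.600e-02]
 [-9.980e-01 -1.000e-03 -6.200e-02  5.960e-01]
 [ 6.200e-02 -1.000e-03 -9.980e-01  1.184e+00]
 [ 0.000e+00  0.000e+00  0.000e+00  1.000e+00]]
scene 53.405111204688595 328.5190995063239 204.5170564376273
[[ 0.247  0.969  0.009 -0.139]
 [ 0.56  -0.135 -0.817 -0.269]
 [-0.79   0.207 -0.576  1.634]
 [ 0.     0.     0.     1.   ]]
{'clock': 0.1, 'joint_pos': array([-1.28301386e+00,  2.41346490e-01,  3.84410128e-03,  1.33519554e+00,
       -1.79884931e-05,  1.57081231e+00]), 'joint_vel': array([ 1.85401031e-04, -1.54810805e-04,  2.10031189e-03,  2.91612284e-04,
       -9.27851293e-05,  9.95451999e-04]), 'tau': array([-9.18563601e-04, -3.73138726e+01,  2.53009683e+01,  1.08785508e-02,
       -2.61122511e-05,  2.84083242e-06]), 'eef_pos': array([ 0.14175538, -0.47892248,  0.24749186]), 'tool_rot': array([ 8.01189778e-01, -5.98409589e-01, -7.67162498e-04, -5.61749515e-04]), 'ft_force': array([-0.07494492,  0.01215769,  1.06602023]), 'ft_torque': array([-0.03866757,  0.01021797,  0.01417832]), 'grip_width': 0.08535197580981231}
```

View pics/top0.png

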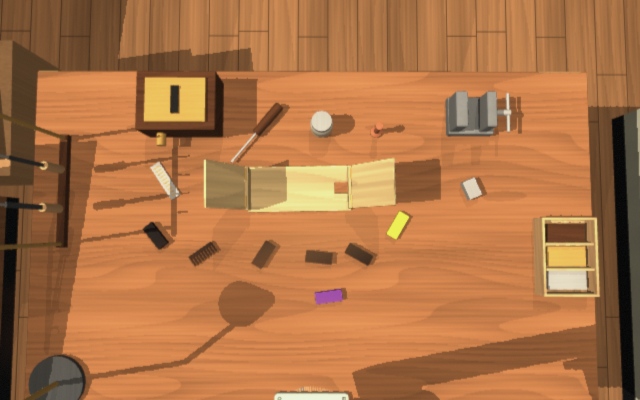

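View pics/scene0.png

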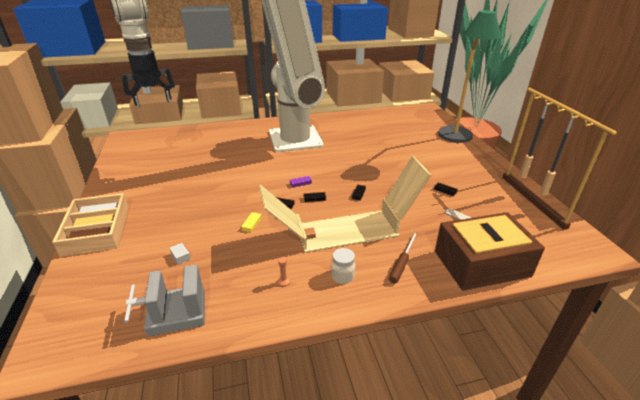

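```bash
python3 - <<'E'
from h import *
c=grab("top"); im=cv2.cvtColor(c["color"],cv2.COLOR_RGB2BGR)
cv2.imwrite("pics/crop1.png",cv2.resize(im[145:310,130:420],None,fx=2.75,fy=2.75,interpolation=cv2.INTER_CUBIC))
g=im.max(axis=2); m=((g<75)).astype(np.uint8)
n,l,s,ce=cv2.connectedComponentsWithStats(m[:,:])
for i in range(1,n):
    if 60<s[i,4]<1500 and 150<ce[i][1]<310:
        r=cv2.minAreaRect(np.argwhere(l==i)[:,::-1].astype(np.float32))
        print(s[i,4],np.round(r[0],1),np.round(r[1],1),round(r[2],1),np.round(ray(c,*r[0],.012),3))
s2=grab("scene")
for u,v in [(156,236),(204,253),(263,254),(319,257),(359,254)]: print(np.round(proj(s2,ray(c,u,v,.012))))
for u,v in [(248,167),(248,209),(348,165),(352,208),(204,160),(207,208),(393,159),(396,205)]: print(u,v,np.round(ray(c,u,v,.03),3))
E
```

```text
970 [ 63.7 190.5] [ 10.5 111.3] 2.0 [0.619 0.657 0.012]
173 [ 25.5 160.8] [35.9  5.7] 12.5 [0.698 0.761 0.012]
951 [ 20.5 220.5] [41. 47.] 0.0 [0.54  0.768 0.012]
308 [155.5 235.2] [26.2 12.2] 49.8 [0.501 0.411 0.012]
98 [364. 257.] [12.5  8.9] 26.6 [ 0.445 -0.138  0.012]
[444. 188.]
[403. 186.]
[358. 191.]
[314. 196.]
[281. 202.]
248 167 [0.68  0.166 0.03 ]
248 209 [0.57  0.165 0.03 ]
348 165 [ 0.686 -0.096  0.03 ]
352 208 [ 0.573 -0.106  0.03 ]
204 160 [0.698 0.282 0.03 ]
207 208 [0.572 0.272 0.03 ]
393 159 [ 0.702 -0.214  0.03 ]
396 205 [ 0.581 -0.221  0.03 ]
```

View pics/crop1.png

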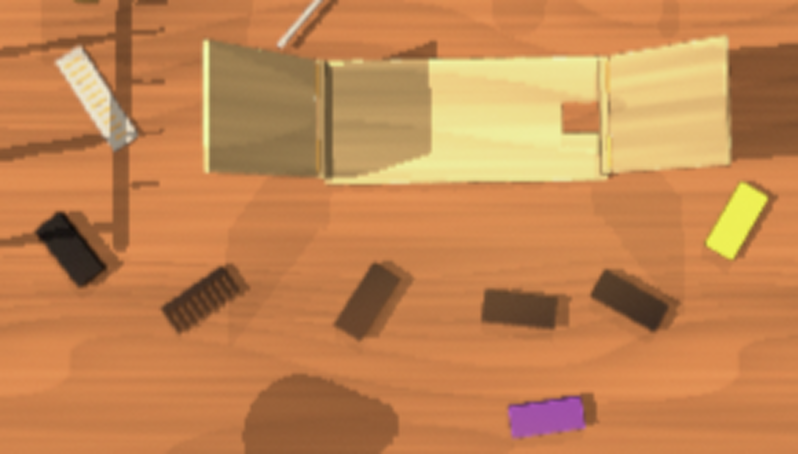

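Picture 3 viewed (3 of 16). In top-image pixels, the things that could be taken for a blank are:
- **Plain dark bars:** (155,235), (265,254), (320,257) and (360,254).
- **Slotted comb:** (204,253).
- **Purple look-alike:** (329,297).
- **Yellow look-alike:** (398,225).
- **Black slot on the box and brown fill in the tray:** neither is a blank.

So there are four blanks, which makes three on the floor and one on top. The step is at (341,187), so the case's -y end is on the right.

```bash
cat >> h.py <<'E'
from scipy.spatial.transform import Rotation as Ro
def pose():
    o=telemetry.get_obs(); R=Ro.from_quat(o["tool_rot"]).as_matrix()
    return np.array(o["eef_pos"]),R,np.degrees(np.arctan2(R[1,0],R[0,0])),o
def plan(tgts, step=45, start=None):
    """tgts: list of (x,y,z,yawdeg); prints rows to reach them from the measured pose"""
    p,R,yaw,o=pose()
    if start is not None: p,yaw=np.array(start[:3]),start[3]
    k=0
    for t in tgts:
        t=np.array(t,float); d=t[:3]-p; dy=(t[3]-yaw+180)%360-180
        n=max(1,int(np.ceil(np.linalg.norm(d)*1000/step)),int(np.ceil(abs(dy)/8)))
        print("->",t,"rows",n)
        for i in range(n):
            a=np.radians(yaw); dd=d*1000/n
            print([round(float(dd[0]*np.cos(a)+dd[1]*np.sin(a)),1),round(float(dd[0]*np.sin(a)-dd[1]*np.cos(a)),1),round(float(-dd[2]),1),round(float(-dy/n),2)],end=",")
            yaw+=dy/n; k+=1
        print(); p=t[:3]; yaw=t[3]
    print("total",k)
E
python3 - <<'E'
from h import *
print(pose()[2])
plan([(.43,0.0,.36,0)])
E
```

```text
-73.51014172144366
-> [0.43 0.   0.36 0.  ] rows 13
[-29.0, -31.7, -8.6, -5.65],[-25.8, -34.4, -8.6, -5.65],[-22.3, -36.8, -8.6, -5.65],[-18.5, -38.8, -8.6, -5.65],[-14.6, -40.4, -8.6, -5.65],[-10.6, -41.7, -8.6, -5.65],[-6.4, -42.5, -8.6, -5.65],[-2.2, -43.0, -8.6, -5.65],[2.1, -43.0, -8.6, -5.65],[6.3, -42.5, -8.6, -5.65],[10.5, -41.7, -8.6, -5.65],[14.5, -40.5, -8.6, -5.65],[18.4, -38.9, -8.6, -5.65],
total 13
```

>>> {"fn": "apply_moves", "kwargs": {"moves": [[[-29,-32,-9,-5.5],[-26,-34,-9,-5.5],[-22,-37,-9,-5.5],[-18,-39,-9,-5.5],[-15,-40,-9,-5.5],[-11,-42,-9,-5.5],[-6,-43,-9,-5.5],[-2,-43,-9,-5.5],[2,-43,-9,-5.5],[6,-43,-9,-5.5]]], "hand": 1}}

```text
clock: 1.2
eef_pos: [0.3677, -0.0998, 0.3385]
tool_rot: [0.989, -0.148, -0.001, -0.002]
ft_force: [1.4, -0.1, 0.6]
grip_width: 0.0852
```

>>> {"fn": "apply_moves", "kwargs": {"moves": [[[10,-42,-9,-5.5],[14,-41,-9,-5.5],[18,-39,-9,-5.5],[0,0,0,0],[0,0,0,0],[0,0,0,0],[0,0,0,0],[0,0,0,0],[0,0,0,0],[0,0,0,0]]]}}

```text
clock: 2.2
eef_pos: [0.4345, 0.0183, 0.3666]
tool_rot: [1.0, 0.003, -0.0, -0.002]
ft_force: [0.5, 0.1, 0.4]
grip_width: 0.0853
```

```bash
python3 - <<'E'
from h import *
p,R,y,o=pose(); print(np.round(p,4),y,o["clock"])
c=grab("wrist","pics/w1.png"); print(c["fovy"],c["cx"],c["cy"]);M=np.array(c["camera_from_world"]); print(np.round(M,3), -M[:3,:3].T@M[:3,3])
E
```

```text
[0.4345 0.0183 0.3666] 0.324949859971263 2.2
59.76444633391468 322.3387126266718 198.2107379002471
[[ 1.     0.006 -0.001 -0.434]
 [ 0.006 -0.965  0.261 -0.05 ]
 [ 0.001 -0.261 -0.965  0.497]
 [ 0.     0.     0.     1.   ]] [0.43372982 0.08414358 0.49247245]
```

View pics/w1.png

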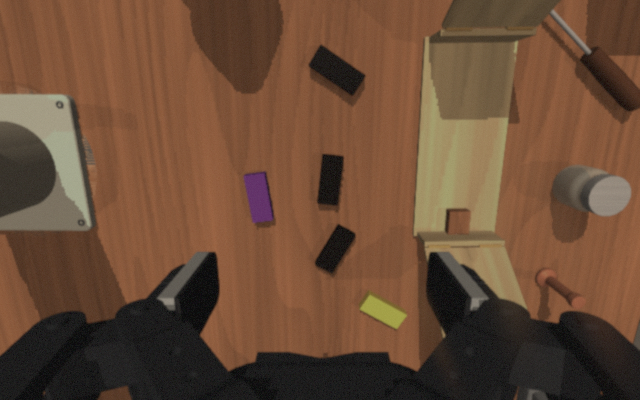

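```bash
cat >> h.py <<'E'
from scipy.optimize import minimize
def sil(c,x,y,a,z0=0.,L=.07,W=.03,H=.016,S=4):
    ca,sa=np.cos(a),np.sin(a); P=[]
    for i in(-1,1):
        for j in(-1,1):
            for k in(0,1): P.append(proj(c,(x+ca*i*L/2-sa*j*W/2,y+sa*i*L/2+ca*j*W/2,z0+k*H)))
    h=cv2.convexHull(np.array(P,np.float32)*1)
    return h
def fitblank(c,mask,x,y,a,z0=0.):
    x0,y0=x,y
    S=4; m=cv2.resize(mask,None,fx=S,fy=S,interpolation=cv2.INTER_LINEAR)
    def cost(q):
        h=sil(c,q[0]/1e3,q[1]/1e3,q[2]/50,z0); im=np.zeros_like(m)
        cv2.fillConvexPoly(im,np.round((h+.5)*S*16-8).astype(np.int32),1,shift=4)
        return np.sum(im!=m)/S/S
    s0=np.array([x*1e3,y*1e3,a*50])
    r=minimize(cost,s0,method="Nelder-Mead",options=dict(initial_simplex=s0+np.array([[0,0,0],[6,0,0],[0,6,0],[0,0,8]]),xatol=.05,fatol=.05))
    return r.x[0]/1e3,r.x[1]/1e3,np.degrees(r.x[2]/50)%180,r.fun
def blanks(c,thr=50,z0=0.,amin=300,amax=8000,box=None):
    im=c["color"]; m=(im.max(axis=2)<thr).astype(np.uint8)
    m=cv2.morphologyEx(m,cv2.MORPH_OPEN,np.ones((3,3),np.uint8))
    n,l,s,ce=cv2.connectedComponentsWithStats(m); out=[]
    for i in range(1,n):
        if not amin<s[i,4]<amax: continue
        if box and not(box[0]<ce[i][0]<box[1] and box[2]<ce[i][1]<box[3]): continue
        mi=(l==i).astype(np.uint8); r=cv2.minAreaRect(np.argwhere(mi)[:,::-1].astype(np.float32))
        b=cv2.boxPoints(r); e=max([b[1]-b[0],b[2]-b[1]],key=np.linalg.norm)
        w1,w2=ray(c,*r[0],z0+.014),ray(c,*(np.array(r[0])+e/2),z0+.014)
        out.append((s[i,4],np.round(r[0]),)+fitblank(c,mi,w1[0],w1[1],np.arctan2(*(w2-w1)[1::-1]),z0))
    return out
E
python3 - <<'E'
from h import *
c=grab("wrist")
for t in(40,55):
  for b in blanks(c,t,box=(280,400,20,290)): print(t,b[0],b[1],np.round(b[2:],4))
plan([(.60,0.0,.32,0)])
E
```

```text
40 1199 [336.  70.] [4.509000e-01 1.271000e-01 1.465475e+02 2.013125e+02]
40 934 [330. 180.] [ 4.445000e-01 -1.960000e-02  8.759640e+01  1.794375e+02]
40 891 [334. 249.] [ 4.52800e-01 -1.24400e-01  6.44650e+01  1.72875e+02]
55 1291 [336.  70.] [4.517000e-01 1.262000e-01 1.474283e+02 1.115000e+02]
55 993 [330. 180.] [ 4.442000e-01 -1.970000e-02  8.536910e+01  1.243125e+02]
55 951 [335. 249.] [  0.4525  -0.1251  61.7679 115.    ]
-> [0.6  0.   0.32 0.  ] rows 4
[41.3, 4.9, 11.7, 0.09],[41.3, 4.8, 11.7, 0.09],[41.3, 4.8, 11.7, 0.09],[41.3, 4.7, 11.7, 0.09],
total 4
```

>>> {"fn": "apply_moves", "kwargs": {"moves": [[[41,5,12,0],[41,5,12,0],[41,5,12,0],[41,5,12,0],[0,0,0,0],[0,0,0,0],[0,0,0,0],[0,0,0,0],[0,0,0,0],[0,0,0,0]]]}}

```text
clock: 3.3
eef_pos: [0.6018, -0.0015, 0.3189]
tool_rot: [1.0, 0.003, 0.001, -0.003]
ft_force: [-0.7, 0.0, -0.1]
grip_width: 0.0855
```

```bash
python3 - <<'E'
from h import *
p,R,y,o=pose(); print(np.round(p,4),y,o["clock"])
c=grab("wrist","pics/w2.png");im=cv2.imread("pics/w2.png"); np.save("w2.npy",c,allow_pickle=True)
cv2.imwrite("pics/w2b.png",cv2.resize(im[0:260,190:470],None,fx=2.3,fy=2.3,interpolation=cv2.INTER_CUBIC))
E
```

```text
[ 0.6018 -0.0015  0.3189] 0.30238914868967426 3.3
```

View pics/w2b.png

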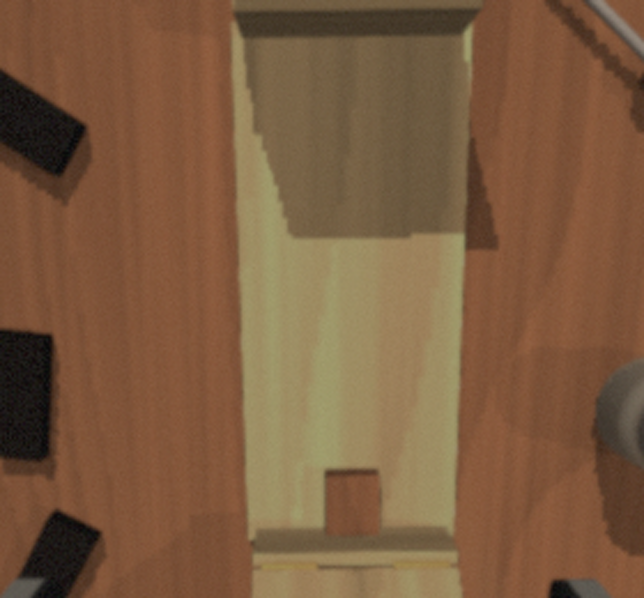

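```bash
cat >> h.py <<'E'
from scipy.optimize import least_squares
def case2w(q,P):
    P=np.array(P,float)/1e3; a=q[2]; ca,sa=np.cos(a),np.sin(a)
    return np.c_[q[0]+ca*P[:,0]-sa*P[:,1], q[1]+sa*P[:,0]+ca*P[:,1], P[:,2]]
E
python3 - <<'E'
from h import *
c=np.load("w2.npy",allow_pickle=True).item()
F=[((-15,-93.5,24),(325,469)),((15,-93.5,24),(379,469)),((-15,-128.5,24),(327,535)),((15,-128.5,24),(382,535)),
((-60,-128.5,8),(249,542)),((60,-128.5,8),(454,538))]
L=[((-60,None,8),(239,230)),((-60,None,8),(245,440)),((60,None,8),(464,230)),((60,None,8),(458,440)),((None,128.5,8),(300,36)),((None,128.5,8),(420,36)),((None,128.5,56),(300,10)),((None,128.5,56),(420,10))]
conv=lambda u:(u[0]/2.3+190-.3,u[1]/2.3-.3)
def res(q,full=False):
    r=[]
    for P,u in F:
        r+=list(proj(c,case2w(q,[P])[0])-conv(u))
    for P,u in L:
        w=ray(c,*conv(u),P[2]/1e3); ca,sa=np.cos(q[2]),np.sin(q[2]); d=w[:2]-np.array(q[:2])
        loc=np.array([ca*d[0]+sa*d[1],-sa*d[0]+ca*d[1]])*1e3
        r.append(((loc[0]-P[0]) if P[0] is not None else (loc[1]-P[1]))*.8)
    return np.array(r)
s=least_squares(res,[.62,.03,0],loss="soft_l1"); print(s.x,np.degrees(s.x[2])); print(np.round(res(s.x),1))
E
```

```text
[0.62675155 0.03388172 0.0199512 ] 1.1431193309552694
[ 0.4  3.   0.7  2.7 -0.3  0.4 -0.9  0.1 -0.5 -6.4  0.5 -6.   0.7  0.1
 -0.8 -0.1  0.4 -0.3  0.  -0.6]
```

```bash
python3 - <<'E'
from h import *
c=np.load("w2.npy",allow_pickle=True).item()
F=[((-15,-93.5,8),(325,469)),((15,-93.5,8),(379,469)),((-15,-128.5,24),(327,535)),((15,-128.5,24),(382,535))]
L=[((-60,None,8),(239,230)),((-60,None,8),(245,440)),((60,None,8),(464,230)),((60,None,8),(458,440)),((None,128.5,8),(300,36)),((None,128.5,8),(420,36)),((None,128.5,56),(300,10)),((None,128.5,56),(420,10)),((None,-128.5,8),(290,528)),((None,-128.5,8),(420,527))]
conv=lambda u:(u[0]/2.3+190-.3,u[1]/2.3-.3)
def res(q,full=False):
    r=[]
    for P,u in F:
        r+=list(proj(c,case2w(q,[P])[0])-conv(u))
    for P,u in L:
        w=ray(c,*conv(u),P[2]/1e3); ca,sa=np.cos(q[2]),np.sin(q[2]); d=w[:2]-np.array(q[:2])
        loc=np.array([ca*d[0]+sa*d[1],-sa*d[0]+ca*d[1]])*1e3
        r.append(((loc[0]-P[0]) if P[0] is not None else (loc[1]-P[1]))*.8)
    return np.array(r)
s=least_squares(res,[.62,.03,0],loss="soft_l1"); print(s.x,np.degrees(s.x[2])); print(np.round(res(s.x),1))
q=s.x; np.save("case.npy",q)
for P in [(0,-55.5,16),(0,17.5,16),(0,90.5,16),(0,-92,32)]: print(P,np.round(case2w(q,[P])[0],4))
for b in blanks(c,60,box=(150,280,20,300),amin=200): print(b[0],b[1],np.round(b[2:],4))
t=grab("top"); T=[(0,-93.5,24),(0,128.5,56)]
for P in [(-15,-93.5,24),(15,-93.5,24),(-60,128.5,8),(-60,-128.5,8)]: print(P,np.round(proj(t,case2w(q,[P])[0]),1))
for b in blanks(t,70,box=(130,400,200,280),amin=60): print(b[0],b[1],np.round(b[2:],4))
plan([(.4525,-.1251,.12,-28)])
E
```

```text
[0.62695945 0.03347455 0.02081255] 1.1924711417069325
[ 0.2 -0.2 -0.2 -0.5 -0.1  0.7 -0.7  0.4  0.6 -0.1 -0.9 -0.3  0.7  0.
  0.4 -0.3 -0.3 -0.8]
(0, -55.5, 16) [ 0.6281 -0.022   0.016 ]
(0, 17.5, 16) [0.6266 0.051  0.016 ]
(0, 90.5, 16) [0.6251 0.124  0.016 ]
(0, -92, 32) [ 0.6289 -0.0585  0.032 ]
1796 [193.  48.] [4.521000e-01 1.261000e-01 1.474426e+02 1.021875e+02]
1475 [199. 172.] [ 4.45000e-01 -1.92000e-02  8.36069e+01  1.32000e+02]
(-15, -93.5, 24) [334.4 192.4]
(15, -93.5, 24) [334.1 181. ]
(-60, 128.5, 8) [250.9 211.5]
(-60, -128.5, 8) [347.7 209.5]
305 [155. 235.] [ 0.5005  0.4121 40.8543 66.25  ]
-> [  0.4525  -0.1251   0.12   -28.    ] rows 7
[-21.5, 17.5, 28.4, 4.04],[-20.2, 19.0, 28.4, 4.04],[-18.8, 20.4, 28.4, 4.04],[-17.3, 21.7, 28.4, 4.04],[-15.7, 22.8, 28.4, 4.04],[-14.1, 23.9, 28.4, 4.04],[-12.3, 24.8, 28.4, 4.04],
total 7
```

Pictures 4 and 5 viewed: w1 shows blanks at (336,70), (330,180) and (334,249). w2 shows the whole case, and the case fit has sub-pixel residuals. Next I go for blank A, at about (0.4525, -0.125).

>>> {"fn": "apply_moves", "kwargs": {"moves": [[[-21.5,17.5,28,4],[-20,19,28,4],[-19,20.5,28,4],[-17,21.5,28,4],[-16,23,28,4],[-14,24,28,4],[-12,25,28,4],[0,0,0,0],[0,0,0,0],[0,0,0,0]]], "hand": 0.2}}

```text
clock: 4.4
eef_pos: [0.4506, -0.126, 0.1204]
tool_rot: [0.969, -0.247, 0.009, -0.005]
ft_force: [0.6, -0.5, 0.2]
grip_width: 0.0513
```

```bash
cat >> h.py <<'E'
def near(x,y,thr=60,name="wrist",rad=.05,save=None):
    """refine the blank nearest to x,y"""
    c=grab(name,save); bs=[b for b in blanks(c,thr,amin=60 if name=="top" else 300,amax=30000) if np.hypot(b[2]-x,b[3]-y)<rad]
    for b in bs: print(b[0],b[1],np.round(b[2:],4))
    return min(bs,key=lambda b:b[5]/b[0]) if bs else None
E
python3 - <<'E'
from h import *
p,R,y,o=pose(); print(np.round(p,4),y,o["clock"],o["grip_width"])
b=near(.4525,-.1251,save="pics/w3.png")
if b:
  plan([(b[2],b[3],p[2],b[4]-90),(b[2],b[3],.019,b[4]-90)],step=35)
E
```

```text
[ 0.4506 -0.126   0.1204] -28.665417687461545 4.4 0.05132514715721355
4170 [322. 198.] [ 4.525000e-01 -1.253000e-01  6.104000e+01  3.016875e+02]
-> [  0.45245393  -0.12528777   0.12038642 -28.95997954] rows 1
[0.6, -1.2, 0.5, 0.31],
-> [ 4.52453928e-01 -1.25287765e-01  1.90000000e-02 -2.89599795e+01] rows 3
[0.0, -0.0, 33.8, -0.0],[0.0, -0.0, 33.8, -0.0],[0.0, -0.0, 33.8, -0.0],
total 4
```

View pics/w3.png

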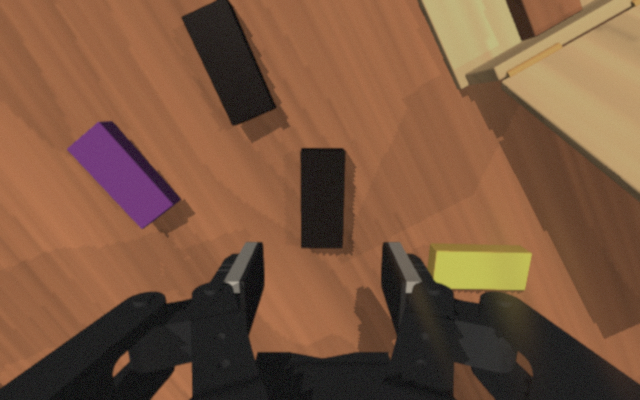

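Picture 6: the blank is centred at (322,198) between the fingers, and it's solid with no slots. Descending.

>>> {"fn": "apply_moves", "kwargs": {"moves": [[[0.5,-1,30,0],[0,0,30,0],[0,0,25,0],[0,0,13,0],[0,0,0,0],[0,0,0,0],[0,0,0,0],[0,0,0,0],[0,0,0,0],[0,0,0,0]]]}}

```text
clock: 5.45
eef_pos: [0.4738, -0.1247, 0.0344]
tool_rot: [0.97, -0.241, 0.026, -0.004]
ft_force: [0.1, -1.0, 0.6]
grip_width: 0.0513
```

>>> {"fn": "apply_moves", "kwargs": {"moves": [[[0,0,0,0],[0,0,0,0],[0,0,0,0],[0,0,0,0],[0,0,0,0],[0,0,0,0],[0,0,0,0],[0,0,0,0],[0,0,0,0],[0,0,0,0]]], "hand": -1}}

```text
clock: 6.45
eef_pos: [0.4736, -0.1247, 0.034]
tool_rot: [0.97, -0.241, 0.026, -0.004]
ft_force: [-0.5, -0.3, -0.0]
grip_width: -0.0001
```

```bash
python3 - <<'E'
from h import *
p,R,y,o=pose(); print(np.round(p,4),y,o["clock"],o["grip_width"],o["ft_force"])
a=1.19
t=case2w(np.load("case.npy"),[(0,17.5,16)])[0]
plan([(p[0],p[1],.10,y),(*t[:2],.10,a)])
E
```

```text
[ 0.4736 -0.1247  0.034 ] -27.935165265336845 6.45 -5.93079688886049e-05 [-0.51671907 -0.34024025 -0.01581298]
-> [  0.47356301  -0.12471416   0.1        -27.93516527] rows 2
[0.0, -0.0, -33.0, -0.0],[0.0, -0.0, -33.0, -0.0],
-> [0.62659526 0.05097076 0.1        1.19      ] rows 6
[8.8, -37.8, -0.0, -4.85],[12.0, -36.9, -0.0, -4.85],[15.1, -35.8, -0.0, -4.85],[18.0, -34.4, -0.0, -4.85],[20.9, -32.7, -0.0, -4.85],[23.6, -30.9, -0.0, -4.85],
total 8
```

```bash
python3 - <<'E'
from h import *
p,R,y,o=pose(); print(np.round(o["joint_pos"],3),np.round(R,3))
print(np.round(Ro.from_matrix(R).as_euler("xyz",degrees=True),2))
E
```

```text
[-0.263  0.397 -0.4    0.723  0.009  1.795] [[ 0.882 -0.468  0.051]
 [-0.468 -0.884 -0.005]
 [ 0.048 -0.02  -0.999]]
[-178.85   -2.73  -27.94]
```

>>> {"fn": "apply_moves", "kwargs": {"moves": [[[0,0,-10,0],[0,0,-20,0],[0,0,-20,0],[0,0,-20,0],[0,0,0,0],[0,0,0,0],[0,0,0,0],[0,0,0,0],[0,0,0,0],[0,0,0,0]]], "hand": 0.2}}

```text
clock: 7.45
eef_pos: [0.4679, -0.1238, 0.1064]
tool_rot: [0.97, -0.241, 0.023, -0.004]
ft_force: [-0.2, 0.5, -0.1]
grip_width: 0.0513
```

```bash
python3 - <<'E'
from h import *
p,R,y,o=pose(); print(np.round(p,4),np.round(o["joint_pos"],3),np.round(R,3))
b=near(.4525,-.1251)
E
```

```text
[ 0.4679 -0.1238  0.1064] [-0.264  0.291 -0.324  0.909  0.009  1.794] [[ 0.883 -0.468  0.047]
 [-0.468 -0.884 -0.003]
 [ 0.044 -0.019 -0.999]]
4577 [298. 218.] [ 4.53200e-01 -1.24900e-01  6.01526e+01  3.54875e+02]
```

>>> {"fn": "apply_moves", "kwargs": {"moves": [[[-17,-2,0,0],[0,0,10,0],[0,0,10,0],[0,0,10,0],[0,0,10,0],[0,0,0,0],[0,0,0,0],[0,0,0,0],[0,0,0,0],[0,0,0,0]]]}}

```text
clock: 8.5
eef_pos: [0.457, -0.1151, 0.0609]
tool_rot: [0.97, -0.241, 0.023, -0.004]
ft_force: [-0.5, -0.3, -0.5]
grip_width: 0.0515
```

```bash
cat >> h.py <<'E'
def st():
    p,R,y,o=pose(); print("p",np.round(p,4),"yaw",round(y,2),"toolz",np.round(R[:,2],3),"j",np.round(o["joint_pos"],3),"F",np.round(o["ft_force"],1),"t",round(o["clock"],2),"g",round(o["grip_width"],4)); return p,y
E
python3 - <<'E'
from h import *
st(); near(.4525,-.1251,save="pics/w4.png")
E
```

```text
p [ 0.457  -0.1151  0.0609] yaw -27.97 toolz [ 0.046 -0.004 -0.999] j [-0.252  0.33  -0.413  0.782  0.008  1.807] F [-0.5 -0.3 -0.5] t 8.5 g 0.0515
6917 [322. 247.] [ 4.53000e-01 -1.24900e-01  6.08324e+01  4.61000e+02]
```

View pics/w4.png

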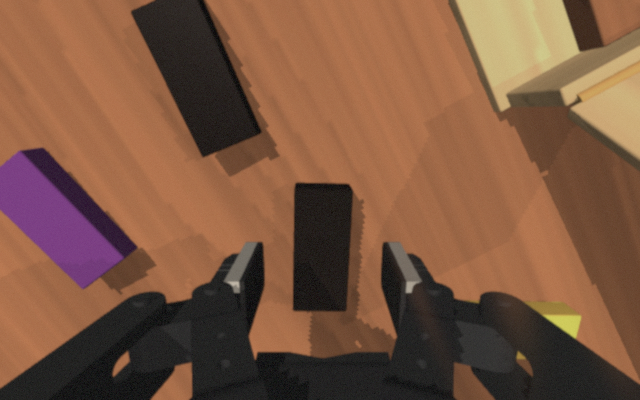

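```bash
cat >> h.py <<'E'
def plan(tgts, step=40, zstep=15, vstep=None):
    p,R,yaw,o=pose(); k=0
    for t in tgts:
        t=np.array(t,float); d=t[:3]-p; dy=(t[3]-yaw+180)%360-180
        n=max(1,int(np.ceil(np.linalg.norm(d)*1000/step)),int(np.ceil(abs(d[2])*1000/zstep)),int(np.ceil(abs(dy)/7)))
        print("->",np.round(t,4),"rows",n)
        for i in range(n):
            e=R.T@d*1000/n
            print([float(round(v,1)) for v in e]+[round(float(-dy/n),1)],end=",")
            R=R@Ro.from_euler("z",-dy/n,degrees=True).as_matrix(); k+=1
        print(); p=t[:3]; yaw=t[3]
    print("total",k)
E
python3 - <<'E'
from h import *
plan([(.453,-.125,.06,-29),(.453,-.125,.022,-29)],zstep=10)
E
```

```text
-> [  0.453  -0.125   0.06  -29.   ] rows 1
[1.0, 10.7, 0.8, 1.0],
-> [ 4.53e-01 -1.25e-01  2.20e-02 -2.90e+01] rows 4
[-0.4, 0.2, 9.5, -0.0],[-0.4, 0.2, 9.5, -0.0],[-0.4, 0.2, 9.5, -0.0],[-0.4, 0.2, 9.5, -0.0],
total 5
```

>>> {"fn": "apply_moves", "kwargs": {"moves": [[[1,10.5,1,1],[0,0,0,0],[-0.5,0,9.5,0],[-0.5,0,9.5,0],[-0.5,0,9.5,0],[-0.5,0,9,0],[0,0,0,0],[0,0,0,0],[0,0,0,0],[0,0,0,0]]]}}

```text
clock: 9.55
eef_pos: [0.4523, -0.1247, 0.0184]
tool_rot: [0.968, -0.251, 0.023, -0.004]
ft_force: [-0.0, 0.1, -0.4]
grip_width: 0.0513
```

```bash
python3 - <<'E'
from h import *
st()
E
```

```text
p [ 0.4523 -0.1247  0.0184] yaw -29.05 toolz [ 0.046 -0.003 -0.999] j [-0.275  0.393 -0.463  0.67   0.009  1.803] F [-0.   0.1 -0.4] t 9.55 g 0.0513
```

>>> {"fn": "apply_moves", "kwargs": {"moves": [[[0,0,-3,0],[0,0,0,0],[0,0,0,0],[0,0,0,0],[0,0,0,0],[0,0,0,0],[0,0,0,0],[0,0,0,0],[0,0,0,0],[0,0,0,0]]], "hand": -1}}

```text
clock: 10.55
eef_pos: [0.4531, -0.125, 0.0232]
tool_rot: [0.968, -0.251, 0.024, -0.004]
ft_force: [-0.7, 0.3, -0.4]
grip_width: 0.0284
```

```bash
python3 - <<'E'
from h import *
p,y=st()
t=case2w(np.load("case.npy"),[(0,17.5,16)])[0]
plan([(p[0],p[1],.09,y),(*t[:2],.09,1.2)])
E
```

```text
p [ 0.4531 -0.125   0.0232] yaw -29.06 toolz [ 0.048 -0.004 -0.999] j [-0.275  0.385 -0.459  0.679  0.009  1.803] F [-0.7  0.3 -0.4] t 10.55 g 0.0284
-> [  0.4531  -0.125    0.09   -29.0603] rows 5
[0.6, -0.3, -13.3, -0.0],[0.6, -0.3, -13.3, -0.0],[0.6, -0.3, -13.3, -0.0],[0.6, -0.3, -13.3, -0.0],[0.6, -0.3, -13.3, -0.0],
-> [0.6266 0.051  0.09   1.2   ] rows 7
[9.4, -34.0, 1.1, -4.3],[12.0, -33.2, 1.1, -4.3],[14.5, -32.2, 1.1, -4.3],[16.8, -31.0, 1.1, -4.3],[19.1, -29.7, 1.1, -4.3],[21.3, -28.1, 1.1, -4.3],[23.4, -26.4, 1.1, -4.3],
total 12
```

>>> {"fn": "apply_moves", "kwargs": {"moves": [[[0.5,0,-13,0],[0.5,0,-13,0],[0.5,0,-13,0],[0.5,0,-13,0],[0.5,0,-14,0],[0,0,0,0],[9.5,-34,1,-4.3],[12,-33,1,-4.3],[14.5,-32,1,-4.3],[17,-31,1,-4.3]]]}}

```text
clock: 11.55
eef_pos: [0.5489, -0.0258, 0.088]
tool_rot: [0.995, -0.102, 0.021, 0.0]
ft_force: [1.0, -1.2, 0.1]
grip_width: 0.0282
```

>>> {"fn": "apply_moves", "kwargs": {"moves": [[[19,-30,1,-4.3],[21,-28,1,-4.3],[23,-26,1,-4.3],[0,0,0,0],[0,0,0,0],[0,0,0,0],[0,0,0,0],[0,0,0,0],[0,0,0,0],[0,0,0,0]]]}}

```text
clock: 12.55
eef_pos: [0.6219, 0.0534, 0.0797]
tool_rot: [1.0, 0.015, 0.016, 0.003]
ft_force: [0.6, -0.1, -1.0]
grip_width: 0.0284
```

```bash
python3 - <<'E'
from h import *
p,y=st()
c=grab("wrist","pics/w5.png")
t=case2w(np.load("case.npy"),[(0,17.5,16)])[0]
plan([(*t[:2],.06,1.2),(*t[:2],.033,1.2)])
E
```

```text
p [0.6219 0.0534 0.0797] yaw 1.77 toolz [ 0.032 -0.006 -0.999] j [ 0.09   0.575  0.056  1.02  -0.008  1.629] F [ 0.6 -0.1 -1. ] t 12.55 g 0.0284
-> [0.6266 0.051  0.06   1.2   ] rows 2
[1.9, 1.2, 10.0, 0.3],[2.0, 1.2, 10.0, 0.3],
-> [0.6266 0.051  0.033  1.2   ] rows 2
[-0.4, -0.1, 13.5, -0.0],[-0.4, -0.1, 13.5, -0.0],
total 4
```

View pics/w5.png

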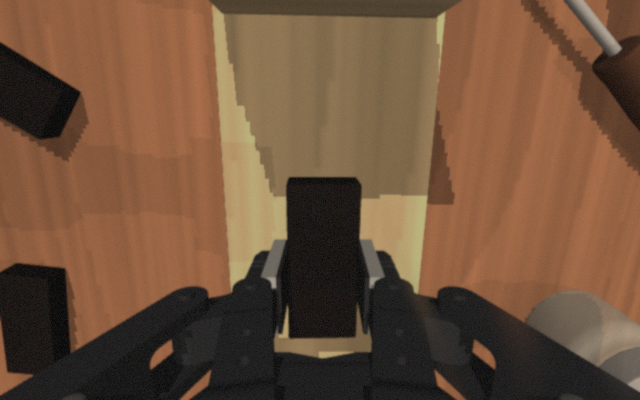

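```bash
python3 - <<'E'
from h import *
p,y=st()
c=grab("wrist")
for z in (.0725,): print([np.round(ray(c,u,v,z),4) for u,v in [(288,178),(359,178),(290,183),(357,183),(289,337),(357,337)]])
g=c["color"].max(axis=2); print(g[170:195,323],g[328:345,323]); print(g[215,278:300],g[215,350:366])
E
```

```text
p [0.622  0.0534 0.0798] yaw 1.78 toolz [ 0.032 -0.006 -0.999] j [ 0.09   0.575  0.056  1.02  -0.009  1.629] F [-0.2 -0.3 -0.7] t 12.6 g 0.0283
[array([0.6072, 0.0912, 0.0725]), array([0.6348, 0.0919, 0.0725]), array([0.608 , 0.0892, 0.0725]), array([0.6342, 0.0898, 0.0725]), array([0.608 , 0.0191, 0.0725]), array([0.6383, 0.0193, 0.0725])]
[139 143 141 137 139 134 109  67  30  29  22  28  23  21  27  27  23  29
  33  22  25  28  31  32  32] [ 27  23  23  31  28  25  26  29  35  66  99 128 134 133 133 133 134]
[182 181 185 185 184 187 182 164 113  55  30  26  29  25  32  20  25  24
  30  24  27  31] [ 24  27  30  33  23  27  30  27  34  57 119 170 183 184 185 185]
```

>>> {"fn": "apply_moves", "kwargs": {"moves": [[[2,1.5,10,0.3],[2,1.5,10,0.3],[0,0,0,0],[-0.5,0,10,0],[-0.5,0,10,0],[0,0,0,0],[0,0,0,0],[0,0,0,0],[0,0,0,0],[0,0,0,0]]]}}

```text
clock: 13.65
eef_pos: [0.6265, 0.0502, 0.0355]
tool_rot: [1.0, 0.01, 0.016, 0.003]
ft_force: [-0.2, 0.3, -0.5]
grip_width: 0.0284
```

```bash
python3 - <<'E'
from h import *
p,y=st(); plan([(.6266,.0502,.0322,1.2)])
E
```

```text
p [0.6265 0.0502 0.0355] yaw 1.14 toolz [ 0.031 -0.006 -1.   ] j [ 0.084  0.629  0.024  0.934 -0.008  1.635] F [-0.2  0.3 -0.5] t 13.65 g 0.0284
-> [0.6266 0.0502 0.0322 1.2   ] rows 1
[-0.0, -0.0, 3.3, -0.1],
total 1
```

Lower to contact, then release, raise and look.

>>> {"fn": "apply_moves", "kwargs": {"moves": [[[0,0,3,0],[0,0,0,0],[0,0,0,0],[0,0,0,0],[0,0,0,0],[0,0,0,0],[0,0,0,0],[0,0,0,0],[0,0,0,0],[0,0,0,0]]]}}

```text
clock: 14.65
eef_pos: [0.6274, 0.0503, 0.0334]
tool_rot: [1.0, 0.01, 0.017, 0.003]
ft_force: [1.2, -0.1, 0.3]
grip_width: 0.0281
```

>>> {"fn": "apply_moves", "kwargs": {"moves": [[[0,0,0,0],[0,0,0,0],[0,0,0,0],[0,0,0,0],[0,0,-10,0],[0,0,-15,0],[0,0,-15,0],[0,0,-15,0],[0,0,-15,0],[0,0,0,0]]], "hand": 0.2}}

```text
clock: 15.65
eef_pos: [0.6255, 0.0507, 0.1094]
tool_rot: [1.0, 0.01, 0.018, 0.003]
ft_force: [-0.3, -0.2, 0.3]
grip_width: 0.0509
```

```bash
python3 - <<'E'
from h import *
p,y=st(); c=grab("wrist")
for b in blanks(c,60,z0=.008,amin=1500,amax=30000,box=(150,500,100,330)): print("case",b[0],b[1],np.round(b[2:],4))
near(.445,-.0195)
plan([(.445,-.0195,.12,-6)],zstep=25)
E
```

```text
p [0.6255 0.0507 0.1094] yaw 1.14 toolz [ 0.035 -0.005 -0.999] j [ 0.085  0.552  0.1    1.084 -0.008  1.636] F [-0.3 -0.2  0.3] t 15.65 g 0.0509
case 4876 [322. 206.] [6.271000e-01 5.070000e-02 8.998990e+01 3.426875e+02]
-> [ 0.445  -0.0195  0.12   -6.    ] rows 5
[-36.0, 13.3, -3.7, 1.4],[-35.6, 14.2, -3.7, 1.4],[-35.3, 15.1, -3.7, 1.4],[-34.9, 16.0, -3.7, 1.4],[-34.5, 16.8, -3.7, 1.4],
total 5
```

>>> {"fn": "apply_moves", "kwargs": {"moves": [[[-36,13,-3,1.4],[-35.5,14,-3,1.4],[-35,15,-3,1.4],[-35,16,-3,1.4],[-34.5,17,-3,1.4],[0,0,0,0],[0,0,0,0],[0,0,0,0],[0,0,0,0],[0,0,0,0]]]}}

```text
clock: 16.75
eef_pos: [0.4352, -0.02, 0.1075]
tool_rot: [0.999, -0.053, 0.009, 0.002]
ft_force: [0.2, 0.7, 0.5]
grip_width: 0.0514
```

```bash
python3 - <<'E'
from h import *
p,y=st(); b=near(.445,-.0195)
if b: plan([(b[2],b[3],.07,b[4]-90),(b[2],b[3],.022,b[4]-90)],zstep=13)
E
```

```text
p [ 0.4352 -0.02    0.1075] yaw -6.02 toolz [ 0.017 -0.005 -1.   ] j [-0.043  0.224 -0.413  0.916 -0.005  1.633] F [0.2 0.7 0.5] t 16.75 g 0.0514
4652 [334. 201.] [ 4.444000e-01 -1.950000e-02  8.383750e+01  3.165625e+02]
-> [ 0.4444 -0.0195  0.07   -6.1625] rows 3
[2.7, -0.5, 12.6, 0.0],[2.7, -0.5, 12.6, 0.0],[2.7, -0.5, 12.6, 0.0],
-> [ 0.4444 -0.0195  0.022  -6.1625] rows 4
[-0.2, -0.0, 12.0, -0.0],[-0.2, -0.0, 12.0, -0.0],[-0.2, -0.0, 12.0, -0.0],[-0.2, -0.0, 12.0, -0.0],
total 7
```

>>> {"fn": "apply_moves", "kwargs": {"moves": [[[3,-0.5,12,0],[3,-0.5,12,0],[3,0,12,0],[0,0,12,0],[0,0,12,0],[0,0,12,0],[0,0,8,0],[0,0,0,0],[0,0,0,0],[0,0,0,0]]]}}

```text
clock: 17.8
eef_pos: [0.4539, -0.0184, 0.0251]
tool_rot: [0.999, -0.05, 0.012, 0.002]
ft_force: [-0.4, -0.4, 0.4]
grip_width: 0.0513
```

```bash
python3 - <<'E'
from h import *
p,y=st(); plan([(.4444,-.0195,.022,-6.2)])
E
```

```text
p [ 0.4539 -0.0184  0.0251] yaw -5.75 toolz [ 0.023 -0.005 -1.   ] j [-0.038  0.372 -0.473  0.702 -0.004  1.633] F [-0.4 -0.4  0.4] t 17.8 g 0.0513
-> [ 0.4444 -0.0195  0.022  -6.2   ] rows 1
[-9.4, 2.0, 2.9, 0.4],
total 1
```

>>> {"fn": "apply_moves", "kwargs": {"moves": [[[-5,1,1,0],[-4.5,1,1,0],[0,0,0,0],[0,0,0,0],[0,0,0,0],[0,0,0,0],[0,0,0,0],[0,0,0,0],[0,0,0,0],[0,0,0,0]]]}}

```text
clock: 18.8
eef_pos: [0.4449, -0.0197, 0.0246]
tool_rot: [0.999, -0.05, 0.014, 0.002]
ft_force: [0.3, 0.1, -0.4]
grip_width: 0.0513
```

>>> {"fn": "apply_moves", "kwargs": {"moves": [[[0,0,0,0],[0,0,0,0],[0,0,0,0],[0,0,0,0],[0,0,0,0],[0,0,0,0],[0,0,0,0],[0,0,0,0],[0,0,0,0],[0,0,0,0]]], "hand": -1}}

```text
clock: 19.8
eef_pos: [0.445, -0.0197, 0.0249]
tool_rot: [0.999, -0.05, 0.014, 0.002]
ft_force: [0.3, 0.2, 0.4]
grip_width: 0.028
```

```bash
python3 - <<'E'
from h import *
p,y=st()
t=case2w(np.load("case.npy"),[(0,-55.5,16)])[0]; print(t)
plan([(p[0],p[1],.09,y),(*t[:2],.09,1.2)])
E
```

```text
p [ 0.445  -0.0197  0.0249] yaw -5.76 toolz [ 0.028 -0.005 -1.   ] j [-0.042  0.356 -0.5    0.687 -0.004  1.63 ] F [0.3 0.2 0.4] t 19.8 g 0.028
[ 0.62811447 -0.02201343  0.016     ]
-> [ 0.445  -0.0197  0.09   -5.7609] rows 5
[0.4, 0.0, -13.0, -0.0],[0.4, 0.0, -13.0, -0.0],[0.4, 0.0, -13.0, -0.0],[0.4, 0.0, -13.0, -0.0],[0.4, 0.0, -13.0, -0.0],
-> [ 0.6281 -0.022   0.09    1.2   ] rows 5
[36.5, -3.2, 1.0, -1.4],[36.5, -2.3, 1.0, -1.4],[36.6, -1.4, 1.0, -1.4],[36.6, -0.6, 1.0, -1.4],[36.6, 0.3, 1.0, -1.4],
total 10
```

>>> {"fn": "apply_moves", "kwargs": {"moves": [[[0.5,0,-13,0],[0.5,0,-13,0],[0.5,0,-13,0],[0.5,0,-13,0],[0.5,0,-13,0],[36.5,-3,1,-1.4],[36.5,-2.5,1,-1.4],[36.5,-1.5,1,-1.4],[36.5,-0.5,1,-1.4],[36.5,0,1,-1.4]]]}}

```text
clock: 20.8
eef_pos: [0.6258, -0.0212, 0.0882]
tool_rot: [1.0, 0.013, 0.008, 0.003]
ft_force: [-0.3, -0.2, -0.6]
grip_width: 0.0277
```

>>> {"fn": "apply_moves", "kwargs": {"moves": [[[0,0,0,0],[0,0,0,0],[0,0,0,0],[0,0,0,0],[0,0,0,0],[0,0,0,0],[0,0,0,0],[0,0,0,0],[0,0,0,0],[0,0,0,0]]]}}

```text
clock: 21.8
eef_pos: [0.6254, -0.0211, 0.0866]
tool_rot: [1.0, 0.013, 0.007, 0.003]
ft_force: [-0.1, 0.6, -0.6]
grip_width: 0.028
```

```bash
cat >> h.py <<'E'
def held(c,h):
    """y-centre offset of the held blank relative to TCP; h = blank bottom below TCP"""
    p,R,y,o=pose(); g=c["color"].max(axis=2); z=p[2]-h+.016
    e=proj(c,(p[0],p[1],z)); u=int(round(e[0])); v=int(round(e[1]))
    col=g[:,u-4:u+5].mean(axis=1)
    a=v
    while a>0 and col[a]<70: a-=1
    b=v
    while b<399 and col[b]<70: b+=1
    # the far end shows its end face: use z of bottom for the upper edge
    top=ray(c,u,a+.5,p[2]-h); bot=ray(c,u,b-.5,z)
    print("rows",a,b,"y far(bottom edge)",top[1],"near",bot[1],"len",top[1]-bot[1],"centre-TCP",bot[1]+.035-p[1])
E
python3 - <<'E'
from h import *
p,y=st(); c=grab("wrist","pics/w6.png"); held(c,.0249)
t=case2w(np.load("case.npy"),[(0,-55.5,16)])[0]
plan([(*t[:2],.037,1.5)])
E
```

```text
p [ 0.6254 -0.0211  0.0866] yaw 1.49 toolz [ 0.014 -0.005 -1.   ] j [-0.032  0.583  0.09   1.064 -0.005  1.513] F [-0.1  0.6 -0.6] t 21.8 g 0.028
rows 174 342 y far(bottom edge) 0.014675998672146934 near -0.058960349628474226 len 0.07363634830062116 centre-TCP -0.002816124590157742
-> [ 0.6281 -0.022   0.037   1.5   ] rows 4
[0.5, 0.2, 12.4, -0.0],[0.5, 0.2, 12.4, -0.0],[0.5, 0.2, 12.4, -0.0],[0.5, 0.2, 12.4, -0.0],
total 4
```

```bash
python3 - <<'E'
import cv2
im=cv2.imread("pics/w6.png"); im=cv2.convertScaleAbs(im[150:370,240:400],alpha=2.2)
cv2.imwrite("pics/w6b.png",cv2.resize(im,None,fx=2.7,fy=2.7,interpolation=cv2.INTER_NEAREST))
E
```

```text
(no output)
```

View pics/w6b.png

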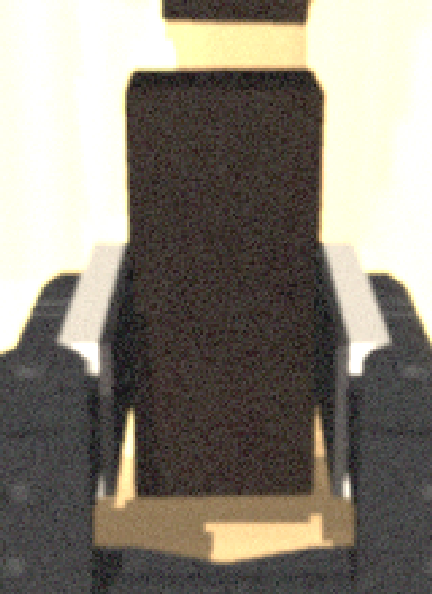

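```bash
python3 - <<'E'
from h import *
p,y=st(); c=grab("wrist"); z=p[2]-.0249
print(ray(c,323,177,z)[1],ray(c,323,182,z+.016)[1],ray(c,322,333.3,z+.016)[1])
E
```

```text
p [ 0.6255 -0.0211  0.0866] yaw 1.48 toolz [ 0.014 -0.005 -1.   ] j [-0.032  0.583  0.09   1.064 -0.005  1.513] F [-0.2  0.9 -0.2] t 21.85 g 0.0279
0.013555420736265748 0.014984962321368013 -0.05464207408761587
```

>>> {"fn": "apply_moves", "kwargs": {"moves": [[[0.5,0.5,12,0],[0.5,0.5,12,0],[0.5,0.5,12,0],[0.5,0.5,9,0],[0,0,0,0],[0,0,0,0],[0,0,0,0],[0,0,0,0],[0,0,0,0],[0,0,0,0]]]}}

```text
clock: 22.9
eef_pos: [0.628, -0.0235, 0.0364]
tool_rot: [1.0, 0.013, 0.006, 0.003]
ft_force: [0.5, 0.5, -0.8]
grip_width: 0.0279
```

```bash
python3 - <<'E'
from h import *
st(); plan([(.6281,-.0232,.0335,1.5)])
E
```

```text
p [ 0.628  -0.0235  0.0364] yaw 1.48 toolz [ 0.013 -0.005 -1.   ] j [-0.035  0.64   0.047  0.965 -0.005  1.51 ] F [ 0.5  0.5 -0.8] t 22.9 g 0.0279
-> [ 0.6281 -0.0232  0.0335  1.5   ] rows 1
[0.1, -0.4, 2.9, -0.0],
total 1
```

>>> {"fn": "apply_moves", "kwargs": {"moves": [[[0,-0.5,3,0],[0,0,0,0],[0,0,0,0],[0,0,0,0],[0,0,0,0],[0,0,0,0],[0,0,0,0],[0,0,0,0],[0,0,0,0],[0,0,0,0]]]}}

```text
clock: 23.9
eef_pos: [0.6285, -0.023, 0.0341]
tool_rot: [1.0, 0.013, 0.007, 0.003]
ft_force: [-0.5, -1.2, -0.3]
grip_width: 0.028
```

>>> {"fn": "apply_moves", "kwargs": {"moves": [[[0,0,0,0],[0,0,0,0],[0,0,0,0],[0,0,0,0],[0,0,-10,0],[0,0,-15,0],[0,0,-15,0],[0,0,-15,0],[0,0,-15,0],[0,0,0,0]]], "hand": 0.2}}

```text
clock: 24.9
eef_pos: [0.628, -0.0226, 0.11]
tool_rot: [1.0, 0.013, 0.008, 0.003]
ft_force: [0.9, -0.8, -0.0]
grip_width: 0.0513
```

```bash
python3 - <<'E'
from h import *
p,y=st(); c=grab("wrist")
for b in blanks(c,60,z0=.008,amin=1500,amax=30000,box=(250,400,10,330)): print("case",b[0],b[1],np.round(b[2:],4))
t=grab("top")
for b in blanks(t,75,amin=60,box=(130,400,150,280)): print("top",b[0],b[1],np.round(b[2:],4))
plan([(.4522,.1262,.12,58)],step=36,zstep=25)
E
```

```text
p [ 0.628  -0.0226  0.11  ] yaw 1.48 toolz [ 0.016 -0.005 -1.   ] j [-0.034  0.566  0.127  1.116 -0.004  1.511] F [ 0.9 -0.8 -0. ] t 24.9 g 0.0513
case 6250 [324.  86.] [6.273000e-01 5.030000e-02 9.036370e+01 3.740625e+02]
case 4880 [321. 205.] [ 6.284000e-01 -2.250000e-02  9.137470e+01  3.171875e+02]
top 100 [284. 188.] [6.297000e-01 7.910000e-02 6.964260e+01 2.229375e+02]
top 305 [155. 235.] [ 0.5005  0.4121 40.8543 66.25  ]
-> [ 0.4522  0.1262  0.12   58.    ] rows 9
[-18.9, -17.0, -1.7, -6.3],[-16.9, -19.0, -1.7, -6.3],[-14.8, -20.7, -1.7, -6.3],[-12.4, -22.2, -1.7, -6.3],[-9.9, -23.4, -1.7, -6.3],[-7.3, -24.4, -1.7, -6.3],[-4.6, -25.0, -1.7, -6.3],[-1.8, -25.4, -1.7, -6.3],[1.0, -25.4, -1.7, -6.3],
total 9
```

>>> {"fn": "apply_moves", "kwargs": {"moves": [[[-19,-17,-2,-6.3],[-17,-19,-2,-6.3],[-15,-20.5,-2,-6.3],[-12.5,-22,-2,-6.3],[-10,-23.5,-2,-6.3],[-7.5,-24.5,-2,-6.3],[-4.5,-25,-2,-6.3],[-2,-25.5,-2,-6.3],[1,-25.5,-2,-6.3],[0,0,0,0]]]}}

```text
clock: 26.0
eef_pos: [0.4347, 0.1253, 0.1129]
tool_rot: [0.864, 0.503, -0.005, 0.002]
ft_force: [0.6, 0.2, -1.0]
grip_width: 0.0514
```

```bash
python3 - <<'E'
from h import *
p,y=st(); b=near(.4518,.1262,rad=.07)
if b: plan([(b[2],b[3],.06,b[4]-90),(b[2],b[3],.022,b[4]-90)],zstep=9)
E
```

```text
p [0.4347 0.1253 0.1129] yaw 60.4 toolz [-0.007 -0.008 -1.   ] j [ 0.284  0.265 -0.34   0.975 -0.006  0.801] F [ 0.6  0.2 -1. ] t 26.0 g 0.0514
4283 [340. 223.] [4.522000e-01 1.267000e-01 1.476066e+02 3.014375e+02]
-> [ 0.4522  0.1267  0.06   57.6066] rows 6
[1.7, 2.2, 8.8, 0.4],[1.7, 2.2, 8.8, 0.4],[1.7, 2.2, 8.8, 0.4],[1.8, 2.1, 8.8, 0.4],[1.8, 2.1, 8.8, 0.4],[1.8, 2.1, 8.8, 0.4],
-> [4.52200e-01 1.26700e-01 2.20000e-02 5.76066e+01] rows 5
[0.1, 0.0, 7.6, -0.0],[0.1, 0.0, 7.6, -0.0],[0.1, 0.0, 7.6, -0.0],[0.1, 0.0, 7.6, -0.0],[0.1, 0.0, 7.6, -0.0],
total 11
```

>>> {"fn": "apply_moves", "kwargs": {"moves": [[[1.5,1.5,9,0.5],[1.5,1.5,9,0.5],[1.5,1.5,9,0.5],[1.5,1.5,9,0.5],[1,1,9,0.5],[0,0,9,0],[0,0,0,0],[0,0,0,0],[0,0,0,0],[0,0,0,0]]]}}

```text
clock: 27.05
eef_pos: [0.4481, 0.1244, 0.0515]
tool_rot: [0.878, 0.478, -0.006, 0.002]
ft_force: [0.2, -0.4, 0.0]
grip_width: 0.0514
```

```bash
python3 - <<'E'
from h import *
p,y=st(); plan([(.4522,.1267,p[2],57.6),(.4522,.1267,.022,57.6)],zstep=8)
E
```

```text
p [0.4481 0.1244 0.0515] yaw 57.09 toolz [-0.008 -0.01  -1.   ] j [ 0.275  0.368 -0.384  0.829 -0.007  0.85 ] F [ 0.2 -0.4  0. ] t 27.05 g 0.0514
-> [4.522e-01 1.267e-01 5.150e-02 5.760e+01] rows 1
[4.2, 2.2, -0.1, -0.5],
-> [4.522e-01 1.267e-01 2.200e-02 5.760e+01] rows 4
[0.1, 0.0, 7.4, -0.0],[0.1, 0.0, 7.4, -0.0],[0.1, 0.0, 7.4, -0.0],[0.1, 0.0, 7.4, -0.0],
total 5
```

>>> {"fn": "apply_moves", "kwargs": {"moves": [[[4,2,0,-0.5],[0,0,7,0],[0,0,7,0],[0,0,7,0],[0,0,6,0],[0,0,0,0],[0,0,0,0],[0,0,0,0],[0,0,0,0],[0,0,0,0]]]}}

```text
clock: 28.05
eef_pos: [0.4526, 0.1269, 0.0228]
tool_rot: [0.876, 0.482, -0.005, 0.003]
ft_force: [0.5, -0.3, 0.6]
grip_width: 0.0512
```

```bash
python3 - <<'E'
from h import *
p,y=st(); plan([(.4522,.1267,.023,57.6)],zstep=8)
E
```

```text
p [0.4526 0.1269 0.0228] yaw 57.65 toolz [-0.006 -0.009 -1.   ] j [ 0.278  0.419 -0.402  0.759 -0.007  0.842] F [ 0.5 -0.3  0.6] t 28.05 g 0.0512
-> [4.522e-01 1.267e-01 2.300e-02 5.760e+01] rows 1
[-0.4, -0.2, -0.2, 0.1],
total 1
```

>>> {"fn": "apply_moves", "kwargs": {"moves": [[[0,0,0,0],[0,0,0,0],[0,0,0,0],[0,0,0,0],[0,0,0,0],[0,0,0,0],[0,0,0,0],[0,0,0,0],[0,0,0,0],[0,0,0,0]]], "hand": -1}}

```text
clock: 29.05
eef_pos: [0.4529, 0.127, 0.0235]
tool_rot: [0.876, 0.482, -0.004, 0.003]
ft_force: [0.1, -0.1, 0.8]
grip_width: 0.0279
```

```bash
python3 - <<'E'
from h import *
p,y=st()
t=case2w(np.load("case.npy"),[(0,90.5,16)])[0]; print(t)
plan([(p[0],p[1],.1,y),(t[0],t[1]-.002,.1,1.2)])
E
```

```text
p [0.4529 0.127  0.0235] yaw 57.65 toolz [-0.005 -0.009 -1.   ] j [ 0.278  0.417 -0.401  0.76  -0.007  0.842] F [ 0.1 -0.1  0.8] t 29.05 g 0.0279
[0.62507605 0.12395495 0.016     ]
-> [ 0.4529  0.127   0.1    57.653 ] rows 6
[-0.1, 0.0, -12.8, -0.0],[-0.1, 0.0, -12.8, -0.0],[-0.1, 0.0, -12.8, -0.0],[-0.1, 0.0, -12.8, -0.0],[-0.1, 0.0, -12.8, -0.0],[-0.1, 0.0, -12.8, -0.0],
-> [0.6251 0.122  0.1    1.2   ] rows 9
[9.8, 16.5, -0.1, 6.3],[11.5, 15.3, -0.1, 6.3],[13.1, 13.9, -0.1, 6.3],[14.5, 12.4, -0.1, 6.3],[15.8, 10.8, -0.1, 6.3],[16.9, 9.0, -0.1, 6.3],[17.8, 7.1, -0.1, 6.3],[18.4, 5.1, -0.1, 6.3],[18.9, 3.0, -0.1, 6.3],
total 15
```

>>> {"fn": "apply_moves", "kwargs": {"moves": [[[0,0,-13,0],[0,0,-13,0],[0,0,-13,0],[0,0,-13,0],[0,0,-13,0],[0,0,-13,0],[10,16.5,0,6.3],[11.5,15.5,0,6.3],[13,14,0,6.3],[14.5,12.5,0,6.3]]]}}

```text
clock: 30.05
eef_pos: [0.5284, 0.1245, 0.1032]
tool_rot: [0.962, 0.272, -0.006, 0.003]
ft_force: [0.3, -0.5, -0.3]
grip_width: 0.0282
```

>>> {"fn": "apply_moves", "kwargs": {"moves": [[[16,11,0,6.3],[17,9,0,6.3],[18,7,0,6.3],[18.5,5,0,6.3],[19,3,0,6.3],[0,0,0,0],[0,0,0,0],[0,0,0,0],[0,0,0,0],[0,0,0,0]]]}}

```text
clock: 31.05
eef_pos: [0.6264, 0.1186, 0.0992]
tool_rot: [1.0, -0.009, -0.008, 0.006]
ft_force: [0.0, -0.2, -1.1]
grip_width: 0.0283
```

```bash
cat >> h.py <<'E'
def held2(c,h,thr=70):
    p,R,y,o=pose(); g=cv2.GaussianBlur(c["color"].max(axis=2),(3,3),0).astype(float); z=p[2]-h+.016
    e=proj(c,(p[0],p[1],z)); u=int(round(e[0])); col=g[:,u-6:u+7].mean(axis=1)
    lo=proj(c,(p[0],p[1]+.045,z))[1]; hi=proj(c,(p[0],p[1]-.045,z))[1]
    d=np.diff(col); a=max(0,int(lo)); m=int(e[1]); b=min(398,int(hi))
    far=a+np.argmin(d[a:m])+.5+.5; nea=m+np.argmax(d[m:b])+.5+.0
    print("far row",far,"near row",nea,"far(bottom) y",round(ray(c,u,far,z-.016)[1],4),"near(top) y",round(ray(c,u,nea,z)[1],4),"d",np.round(d[int(nea)-3:int(nea)+12]), "near-based centre-TCP mm",round((ray(c,u,nea,z)[1]+.035-p[1])*1e3,2))
E
python3 - <<'E'
from h import *
p,y=st(); c=grab("wrist","pics/w7.png"); held2(c,.0235)
im=cv2.imread("pics/w7.png"); cv2.imwrite("pics/w7b.png",cv2.resize(cv2.convertScaleAbs(im[130:370,220:420],alpha=2),None,fx=2.4,fy=2.4,interpolation=cv2.INTER_NEAREST))
plan([(.6251,.1230,.045,1.2)],zstep=11)
E
```

```text
p [0.6264 0.1186 0.0992] yaw -1.06 toolz [-0.016 -0.011 -1.   ] j [ 0.191  0.617  0.186  1.158 -0.008  1.78 ] F [ 0.  -0.2 -1.1] t 31.05 g 0.0283
far row 178.0 near row 355.5 far(bottom) y 0.1531 near(top) y 0.0742 d [ 0. -0. -0.  2.  5.  5.  2. -1. -1. -2. -1.  1.  1.  1.  1.] near-based centre-TCP mm -9.44
-> [0.6251 0.123  0.045  1.2   ] rows 5
[-0.1, -1.0, 10.9, -0.5],[-0.1, -1.0, 10.9, -0.5],[-0.1, -1.0, 10.9, -0.5],[-0.1, -1.0, 10.9, -0.5],[-0.1, -1.0, 10.9, -0.5],
total 5
```

View pics/w7b.png

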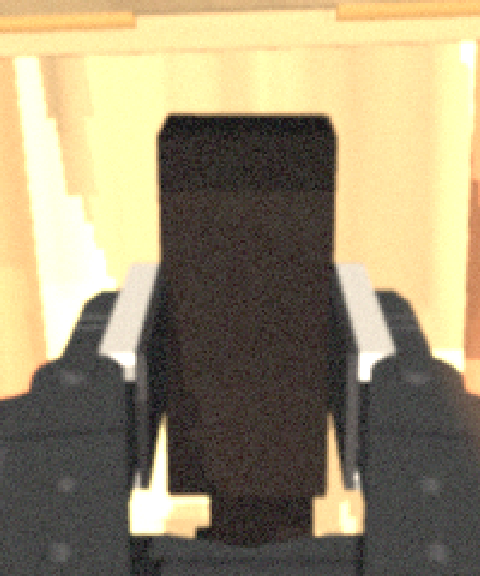

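```bash
python3 - <<'E'
from h import *
p,y=st(); c=grab("wrist"); z=p[2]-.0235
print(ray(c,323,178.3,z)[1],ray(c,323,184.5,z+.016)[1],ray(c,322,335,z+.016)[1])
# +y wall inner bottom/top from image near row 15-20
E
```

```text
p [0.6264 0.1186 0.0993] yaw -1.07 toolz [-0.016 -0.011 -1.   ] j [ 0.191  0.617  0.186  1.158 -0.008  1.78 ] F [0.8 0.1 0.3] t 31.1 g 0.0279
0.15295016967890832 0.1540781974419157 0.085104810358133
```

>>> {"fn": "apply_moves", "kwargs": {"moves": [[[0,-1,11,-0.5],[0,-1,11,-0.5],[0,-1,11,-0.5],[0,-1,11,-0.5],[0,-1,11,-0.5],[0,0,0,0],[0,0,0,0],[0,0,0,0],[0,0,0,0],[0,0,0,0]]]}}

```text
clock: 32.15
eef_pos: [0.6247, 0.1235, 0.0384]
tool_rot: [1.0, 0.015, -0.009, 0.005]
ft_force: [-0.1, 0.4, -0.0]
grip_width: 0.028
```

```bash
python3 - <<'E'
from h import *
st(); plan([(.6255,.1234,.0325,1.2)],zstep=7)
E
```

```text
p [0.6247 0.1235 0.0384] yaw 1.7 toolz [-0.017 -0.011 -1.   ] j [ 0.199  0.673  0.117  1.033 -0.008  1.74 ] F [-0.1  0.4 -0. ] t 32.15 g 0.028
-> [0.6255 0.1234 0.0325 1.2   ] rows 1
[0.9, 0.1, 5.9, 0.5],
total 1
```

>>> {"fn": "apply_moves", "kwargs": {"moves": [[[0.5,0,3,0.5],[0,0,3,0],[0,0,0,0],[0,0,0,0],[0,0,0,0],[0,0,0,0],[0,0,0,0],[0,0,0,0],[0,0,0,0],[0,0,0,0]]]}}

```text
clock: 33.15
eef_pos: [0.6261, 0.1235, 0.0333]
tool_rot: [1.0, 0.01, -0.007, 0.005]
ft_force: [0.6, -0.3, -1.1]
grip_width: 0.0282
```

>>> {"fn": "apply_moves", "kwargs": {"moves": [[[0,0,0,0],[0,0,0,0],[0,0,0,0],[0,0,0,0],[0,0,-10,0],[0,0,-15,0],[0,0,-15,0],[0,0,-15,0],[0,0,-15,0],[0,0,0,0]]], "hand": 0.2}}

```text
clock: 34.15
eef_pos: [0.6277, 0.1245, 0.1093]
tool_rot: [1.0, 0.01, -0.006, 0.005]
ft_force: [0.5, 0.4, 0.5]
grip_width: 0.0513
```

```bash
python3 - <<'E'
from h import *
p,y=st(); c=grab("wrist")
for b in blanks(c,60,z0=.008,amin=1500,amax=30000,box=(250,400,10,360)): print("case",b[0],b[1],np.round(b[2:],4))
t=grab("top")
for b in blanks(t,75,amin=60,box=(130,240,150,280)): print("top",b[0],b[1],np.round(b[2:],4))
plan([(p[0]-.1,.3,.18,-25),(.485,.412,.12,-49)],step=40,zstep=25)
E
```

```text
p [0.6277 0.1245 0.1093] yaw 1.14 toolz [-0.013 -0.01  -1.   ] j [ 0.199  0.611  0.204  1.178 -0.008  1.75 ] F [0.5 0.4 0.5] t 34.15 g 0.0513
top 305 [155. 235.] [ 0.5005  0.4121 40.8543 66.25  ]
-> [  0.5277   0.3      0.18   -25.    ] rows 6
[-16.0, -29.5, -12.3, 4.4],[-18.2, -28.2, -12.3, 4.4],[-20.3, -26.7, -12.3, 4.4],[-22.3, -25.1, -12.3, 4.4],[-24.1, -23.3, -12.3, 4.4],[-25.8, -21.4, -12.3, 4.4],
-> [  0.485   0.412   0.12  -49.   ] rows 4
[-21.4, -21.1, 14.9, 6.0],[-23.4, -18.8, 14.9, 6.0],[-25.3, -16.2, 14.9, 6.0],[-26.8, -13.5, 14.9, 6.0],
total 10
```

```bash
python3 - <<'E'
from h import *
plan([(.49,.14,.15,36),(.485,.405,.14,131)],step=40,zstep=25)
E
```

```text
-> [ 0.49  0.14  0.15 36.  ] rows 5
[-27.3, -3.6, -8.2, -7.0],[-26.7, -6.9, -8.2, -7.0],[-25.6, -10.1, -8.2, -7.0],[-24.2, -13.1, -8.2, -7.0],[-22.5, -16.0, -8.2, -7.0],
-> [  0.485   0.405   0.14  131.   ] rows 14
[10.9, -15.5, 0.5, -6.8],[12.6, -14.1, 0.5, -6.8],[14.2, -12.5, 0.5, -6.8],[15.6, -10.8, 0.5, -6.8],[16.7, -8.9, 0.5, -6.8],[17.7, -6.8, 0.5, -6.8],[18.3, -4.7, 0.5, -6.8],[18.8, -2.5, 0.5, -6.8],[18.9, -0.3, 0.5, -6.8],[18.8, 2.0, 0.5, -6.8],[18.5, 4.2, 0.5, -6.8],[17.8, 6.4, 0.5, -6.8],[17.0, 8.4, 0.5, -6.8],[15.9, 10.4, 0.5, -6.8],
total 19
```

>>> {"fn": "apply_moves", "kwargs": {"moves": [[[-27,-3.5,-8,-7],[-27,-7,-8,-7],[-25.5,-10,-8,-7],[-24,-13,-8,-7],[-22.5,-16,-8,-7],[11,-15.5,0.5,-6.8],[12.5,-14,0.5,-6.8],[14,-12.5,0.5,-6.8],[15.5,-11,0.5,-6.8],[17,-9,0.5,-6.8]]]}}

```text
clock: 35.25
eef_pos: [0.4713, 0.2311, 0.1352]
tool_rot: [0.805, 0.592, -0.02, -0.004]
ft_force: [0.0, -0.0, 0.6]
grip_width: 0.0514
```

>>> {"fn": "apply_moves", "kwargs": {"moves": [[[17.5,-7,0.5,-6.8],[18.5,-4.5,0.5,-6.8],[19,-2.5,0.5,-6.8],[19,0,0.5,-6.8],[19,2,0.5,-6.8],[18.5,4,0.5,-6.8],[18,6.5,0.5,-6.8],[17,8.5,0.5,-6.8],[16,10.5,0.5,-6.8],[0,0,0,0]]]}}

```text
clock: 36.25
eef_pos: [0.4481, 0.4061, 0.1143]
tool_rot: [0.369, 0.929, -0.025, -0.02]
ft_force: [-0.2, -1.0, -0.4]
grip_width: 0.0514
```

```bash
python3 - <<'E'
from h import *
p,y=st(); b=near(.5005,.412,rad=.08,save="pics/w8.png")
if b: plan([(b[2],b[3],.055,b[4]+90)],zstep=10)
E
```

```text
p [0.4481 0.4061 0.1143] yaw 136.64 toolz [-0.055 -0.031 -0.998] j [ 0.73   0.575  0.153  1.21   0.014 -0.085] F [-0.2 -1.  -0.4] t 36.25 g 0.0514
```

View pics/w8.png

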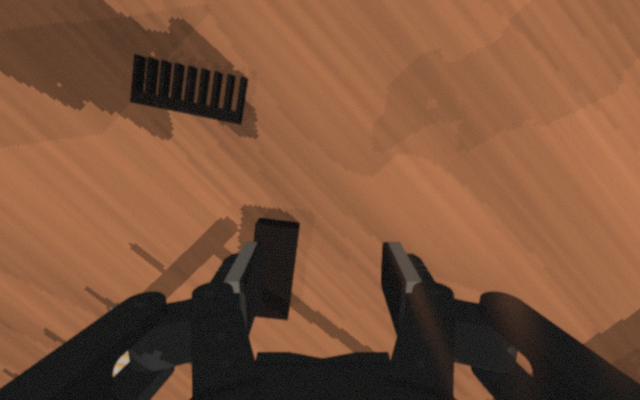

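```bash
python3 - <<'E'
from h import *
p,y=st(); c=grab("wrist")
print(np.round([ray(c,u,v,.016)[:2] for u,v in [(258,222),(299,224),(288,318)]],4), proj(c,(.5005,.4121,.016)))
plan([(.5005,.412,.10,131)],step=20)
E
```

```text
p [0.448  0.4047 0.1141] yaw 136.48 toolz [-0.056 -0.032 -0.998] j [ 0.729  0.575  0.151  1.21   0.013 -0.084] F [ 0.  -1.  -1.2] t 36.3 g 0.0513
[[0.4811 0.3789]
 [0.4621 0.3991]
 [0.5167 0.4437]] [272.6122473  273.73505176]
-> [5.005e-01 4.120e-01 1.000e-01 1.310e+02] rows 3
[-10.8, 14.2, 3.7, 1.8],[-10.4, 14.6, 3.7, 1.8],[-9.9, 14.9, 3.7, 1.8],
total 3
```

>>> {"fn": "apply_moves", "kwargs": {"moves": [[[-11,14,3,1.8],[-10.5,14.5,3,1.8],[-10,15,3,1.8],[0,0,0,0],[0,0,0,0],[0,0,0,0],[0,0,0,0],[0,0,0,0],[0,0,0,0],[0,0,0,0]]]}}

```text
clock: 37.35
eef_pos: [0.4995, 0.4039, 0.1014]
tool_rot: [0.421, 0.906, -0.03, -0.02]
ft_force: [-0.3, -0.1, -0.7]
grip_width: 0.0512
```

```bash
python3 - <<'E'
from h import *
p,y=st(); b=near(.5005,.412,rad=.08)
if b: plan([(b[2],b[3],.055,b[4]+90),(b[2],b[3],.023,b[4]+90)],zstep=8)
E
```

```text
p [0.4995 0.4039 0.1014] yaw 130.1 toolz [-0.061 -0.038 -0.997] j [ 0.676  0.666  0.279  1.255  0.008 -0.024] F [-0.3 -0.1 -0.7] t 37.35 g 0.0512
4743 [330. 229.] [  0.5009   0.413   38.3039 350.625 ]
-> [5.009000e-01 4.130000e-01 5.500000e-02 1.283039e+02] rows 6
[0.9, 1.7, 7.7, 0.3],[0.9, 1.7, 7.7, 0.3],[0.9, 1.7, 7.7, 0.3],[0.9, 1.7, 7.7, 0.3],[1.0, 1.7, 7.7, 0.3],[1.0, 1.7, 7.7, 0.3],
-> [5.009000e-01 4.130000e-01 2.300000e-02 1.283039e+02] rows 4
[-0.1, 0.6, 8.0, -0.0],[-0.1, 0.6, 8.0, -0.0],[-0.1, 0.6, 8.0, -0.0],[-0.1, 0.6, 8.0, -0.0],
total 10
```

>>> {"fn": "apply_moves", "kwargs": {"moves": [[[0,0,-40,0],[0,0,-40,0],[0,0,0,0],[0,0,0,0],[0,0,30,0],[0,0,30,0],[0,0,0,0],[0,0,0,0],[0,0,0,0],[0,0,0,0]]]}}

```text
clock: 38.4
eef_pos: [0.4991, 0.4049, 0.1217]
tool_rot: [0.421, 0.906, -0.031, -0.02]
ft_force: [0.5, -0.4, 0.0]
grip_width: 0.0509
```

```bash
python3 - <<'E'
from h import *
p,y=st()
plan([(.501,.413,.06,129)],zstep=12)
E
```

```text
p [0.4991 0.4049 0.1217] yaw 130.2 toolz [-0.063 -0.04  -0.997] j [ 0.678  0.654  0.311  1.303  0.008 -0.024] F [ 0.5 -0.4  0. ] t 38.4 g 0.0509
-> [5.01e-01 4.13e-01 6.00e-02 1.29e+02] rows 6
[0.7, 1.9, 10.2, 0.2],[0.7, 1.9, 10.2, 0.2],[0.7, 1.9, 10.2, 0.2],[0.8, 1.9, 10.2, 0.2],[0.8, 1.9, 10.2, 0.2],[0.8, 1.9, 10.2, 0.2],
total 6
```

>>> {"fn": "apply_moves", "kwargs": {"moves": [[[0,0,-14,0],[0,0,-14,0],[0,0,-14,0],[0,0,-14,0],[0,0,-14,0],[0,0,-14,0],[0,0,-14,0],[0,0,-14,0],[0,0,-14,0],[0,0,-14,0]]]}}

```text
clock: 39.4
eef_pos: [0.5104, 0.4122, 0.2774]
tool_rot: [0.421, 0.907, -0.024, -0.017]
ft_force: [0.8, 0.6, -0.2]
grip_width: 0.0514
```

>>> {"fn": "apply_moves", "kwargs": {"moves": [[[0,0,0,0],[0,0,0,0],[0,0,50,0],[0,0,50,0],[0,0,50,0],[0,0,0,0],[0,0,0,0],[0,0,0,0],[0,0,0,0],[0,0,0,0]]]}}

```text
clock: 40.4
eef_pos: [0.5093, 0.4128, 0.1375]
tool_rot: [0.421, 0.907, -0.013, -0.011]
ft_force: [-0.9, -0.0, -0.5]
grip_width: 0.051
```

```bash
python3 - <<'E'
from h import *
p,y=st()
E
```

```text
p [0.5093 0.4128 0.1375] yaw 130.2 toolz [-0.03  -0.014 -0.999] j [ 0.678  0.636  0.325  1.292  0.008 -0.024] F [-0.9 -0.  -0.5] t 40.4 g 0.051
```

>>> {"fn": "apply_moves", "kwargs": {"moves": [[[0,0,-14,0],[0,0,-14,0],[0,0,-14,0],[0,0,-14,0],[0,0,-14,0],[0,0,-14,0],[0,0,-14,0],[0,0,-14,0],[0,0,-14,0],[0,0,0,0]]]}}

```text
clock: 41.4
eef_pos: [0.5194, 0.4193, 0.2909]
tool_rot: [0.421, 0.907, 0.005, -0.002]
ft_force: [-0.1, 0.6, -0.1]
grip_width: 0.0512
```

>>> {"fn": "apply_moves", "kwargs": {"moves": [[[0,0,0,0],[0,0,50,0],[0,0,50,0],[0,0,50,0],[0,0,10,0],[0,0,0,0],[0,0,0,0],[0,0,0,0],[0,0,0,0],[0,0,0,0]]]}}

```text
clock: 42.4
eef_pos: [0.5259, 0.4262, 0.1401]
tool_rot: [0.421, 0.907, 0.016, 0.004]
ft_force: [0.4, -0.9, 0.5]
grip_width: 0.0515
```

```bash
python3 - <<'E'
from h import *
p,y=st(); b=near(.5005,.412,rad=.08)
if b: plan([(b[2],b[3],.06,129),(b[2],b[3],.023,129)],zstep=8)
E
```

```text
p [0.5259 0.4262 0.1401] yaw 130.21 toolz [ 0.02   0.027 -0.999] j [ 0.678  0.627  0.315  1.227  0.008 -0.024] F [ 0.4 -0.9  0.5] t 42.4 g 0.0515
3866 [330. 152.] [  0.5009   0.413   38.8829 295.5625]
-> [5.009e-01 4.130e-01 6.000e-02 1.290e+02] rows 11
[0.5, -2.8, 7.2, 0.1],[0.5, -2.8, 7.2, 0.1],[0.5, -2.8, 7.2, 0.1],[0.5, -2.8, 7.2, 0.1],[0.5, -2.8, 7.2, 0.1],[0.5, -2.8, 7.2, 0.1],[0.5, -2.8, 7.2, 0.1],[0.5, -2.8, 7.2, 0.1],[0.5, -2.8, 7.2, 0.1],[0.4, -2.8, 7.2, 0.1],[0.4, -2.8, 7.2, 0.1],
-> [5.009e-01 4.130e-01 2.300e-02 1.290e+02] rows 5
[-0.1, -0.2, 7.4, -0.0],[-0.1, -0.2, 7.4, -0.0],[-0.1, -0.2, 7.4, -0.0],[-0.1, -0.2, 7.4, -0.0],[-0.1, -0.2, 7.4, -0.0],
total 16
```

>>> {"fn": "apply_moves", "kwargs": {"moves": [[[5,-31,0,1],[0,0,0,0],[0,0,10,0],[0,0,10,0],[0,0,10,0],[0,0,10,0],[0,0,10,0],[0,0,10,0],[0,0,10,0],[0,0,0,0]]]}}

```text
clock: 43.45
eef_pos: [0.5023, 0.4131, 0.0636]
tool_rot: [0.429, 0.903, 0.018, 0.004]
ft_force: [-0.9, -0.0, 0.2]
grip_width: 0.0514
```

```bash
python3 - <<'E'
from h import *
p,y=st(); b=near(.5005,.412,rad=.08)
plan([(.5009,.413,p[2],129),(.5009,.413,.023,129)],zstep=8)
E
```

```text
p [0.5023 0.4131 0.0636] yaw 129.17 toolz [ 0.023  0.029 -0.999] j [0.685 0.635 0.117 1.017 0.008 0.002] F [-0.9 -0.   0.2] t 43.45 g 0.0514
6908 [324. 222.] [5.012000e-01 4.135000e-01 3.901710e+01 5.075625e+02]
-> [5.009e-01 4.130e-01 6.360e-02 1.290e+02] rows 1
[0.8, -1.6, 0.8, 0.2],
-> [5.009e-01 4.130e-01 2.300e-02 1.290e+02] rows 6
[-0.1, -0.2, 6.8, -0.0],[-0.1, -0.2, 6.8, -0.0],[-0.1, -0.2, 6.8, -0.0],[-0.1, -0.2, 6.8, -0.0],[-0.1, -0.2, 6.8, -0.0],[-0.1, -0.2, 6.8, -0.0],
total 7
```

>>> {"fn": "apply_moves", "kwargs": {"moves": [[[1,-1.5,1,0],[0,0,7,0],[0,0,7,0],[0,0,7,0],[0,0,7,0],[0,0,7,0],[0,0,4,0],[0,0,0,0],[0,0,0,0],[0,0,0,0]]]}}

```text
clock: 44.5
eef_pos: [0.5026, 0.4152, 0.0222]
tool_rot: [0.429, 0.903, 0.02, 0.005]
ft_force: [0.1, 0.0, 0.9]
grip_width: 0.0512
```

```bash
python3 - <<'E'
from h import *
p,y=st(); plan([(.501,.413,.023,129)],zstep=8)
E
```

```text
p [0.5026 0.4152 0.0222] yaw 129.17 toolz [ 0.026  0.031 -0.999] j [0.687 0.678 0.076 0.929 0.008 0.004] F [0.1 0.  0.9] t 44.5 g 0.0512
-> [5.01e-01 4.13e-01 2.30e-02 1.29e+02] rows 1
[-0.7, -2.7, -0.9, 0.2],
total 1
```

>>> {"fn": "apply_moves", "kwargs": {"moves": [[[-0.5,-2.5,-1,0],[0,0,0,0],[0,0,0,0],[0,0,0,0],[0,0,0,0],[0,0,0,0],[0,0,0,0],[0,0,0,0],[0,0,0,0],[0,0,0,0]]], "hand": -1}}

```text
clock: 45.5
eef_pos: [0.5012, 0.4133, 0.0244]
tool_rot: [0.429, 0.903, 0.02, 0.005]
ft_force: [-0.7, -1.2, -1.0]
grip_width: 0.0279
```

```bash
python3 - <<'E'
from h import *
p,y=st()
t=case2w(np.load("case.npy"),[(0,-92,32)])[0]; print(t)
plan([(p[0],p[1],.13,y),(.48,.2,.14,60),(.5,.0,.14,1.2),(t[0],t[1],.13,1.2)],step=40,zstep=16)
E
```

```text
p [0.5012 0.4133 0.0244] yaw 129.17 toolz [ 0.027  0.032 -0.999] j [0.686 0.671 0.068 0.927 0.008 0.003] F [-0.7 -1.2 -1. ] t 45.5 g 0.0279
[ 0.62887407 -0.05850553  0.032     ]
-> [  0.5012   0.4133   0.13   129.167 ] rows 7
[0.1, 0.6, -15.1, -0.0],[0.1, 0.6, -15.1, -0.0],[0.1, 0.6, -15.1, -0.0],[0.1, 0.6, -15.1, -0.0],[0.1, 0.6, -15.1, -0.0],[0.1, 0.6, -15.1, -0.0],[0.1, 0.6, -15.1, -0.0],
-> [ 0.48  0.2   0.14 60.  ] rows 10
[-15.2, -15.1, -1.7, 6.9],[-16.9, -13.1, -1.7, 6.9],[-18.3, -11.0, -1.7, 6.9],[-19.5, -8.7, -1.7, 6.9],[-20.4, -6.3, -1.7, 6.9],[-21.1, -3.8, -1.7, 6.9],[-21.4, -1.2, -1.7, 6.9],[-21.3, 1.4, -1.7, 6.9],[-21.0, 3.9, -1.7, 6.9],[-20.4, 6.4, -1.7, 6.9],
-> [0.5  0.   0.14 1.2 ] rows 9
[-18.1, 13.0, -0.7, 6.5],[-16.5, 15.0, -0.7, 6.5],[-14.7, 16.8, -0.7, 6.5],[-12.7, 18.4, -0.7, 6.5],[-10.5, 19.7, -0.7, 6.5],[-8.2, 20.8, -0.7, 6.5],[-5.8, 21.6, -0.7, 6.5],[-3.3, 22.1, -0.7, 6.5],[-0.8, 22.3, -0.7, 6.5],
-> [ 0.6289 -0.0585  0.13    1.2   ] rows 4
[31.8, 15.4, 2.9, -0.0],[31.8, 15.4, 2.9, -0.0],[31.8, 15.4, 2.9, -0.0],[31.8, 15.4, 2.9, -0.0],
total 30
```

>>> {"fn": "apply_moves", "kwargs": {"moves": [[[0,0.5,-15,0],[0,0.5,-15,0],[0,0.5,-15,0],[0,0.5,-15,0],[0,0.5,-15,0],[0,0.5,-15,0],[0,0.5,-15,0],[0,0,0,0],[0,0,0,0],[0,0,0,0]]]}}

```text
clock: 46.5
eef_pos: [0.4999, 0.4112, 0.1307]
tool_rot: [0.429, 0.903, 0.018, 0.004]
ft_force: [0.0, 0.4, -0.4]
grip_width: 0.0279
```

>>> {"fn": "apply_moves", "kwargs": {"moves": [[[-15,-15,-1.5,6.9],[-17,-13,-1.5,6.9],[-18,-11,-1.5,6.9],[-19.5,-8.5,-1.5,6.9],[-20.5,-6,-1.5,6.9],[-21,-4,-1.5,6.9],[-21.5,-1,-1.5,6.9],[-21.5,1.5,-1.5,6.9],[-21,4,-1.5,6.9],[-20.5,6.5,-1.5,6.9]]]}}

```text
clock: 47.5
eef_pos: [0.4684, 0.1906, 0.1276]
tool_rot: [0.876, 0.482, 0.008, -0.007]
ft_force: [-0.1, -0.6, -0.5]
grip_width: 0.028
```

```bash
python3 - <<'E'
from h import *
p,y=st()
plan([(.5,.0,.14,1.2)],step=25)
E
```

```text
p [0.4684 0.1906 0.1276] yaw 57.64 toolz [ 0.008  0.02  -1.   ] j [ 0.377  0.328 -0.206  1.023  0.016  0.942] F [-0.1 -0.6 -0.5] t 47.5 g 0.028
-> [0.5  0.   0.14 1.2 ] rows 9
[-16.0, 14.3, -1.8, 6.3],[-14.3, 16.0, -1.8, 6.3],[-12.5, 17.4, -1.8, 6.3],[-10.5, 18.7, -1.8, 6.3],[-8.4, 19.7, -1.8, 6.3],[-6.2, 20.5, -1.8, 6.3],[-3.9, 21.1, -1.8, 6.3],[-1.6, 21.4, -1.8, 6.3],[0.7, 21.4, -1.8, 6.3],
total 9
```

>>> {"fn": "apply_moves", "kwargs": {"moves": [[[-16,14.5,-2,6.3],[-14.5,16,-2,6.3],[-12.5,17.5,-2,6.3],[-10.5,18.5,-2,6.3],[-8.5,19.5,-2,6.3],[-6,20.5,-2,6.3],[-4,21,-2,6.3],[-1.5,21.5,-2,6.3],[0.5,21.5,-2,6.3],[0,0,0,0]]]}}

```text
clock: 48.5
eef_pos: [0.489, -0.0118, 0.1331]
tool_rot: [1.0, -0.015, -0.005, -0.008]
ft_force: [0.8, 0.2, -0.9]
grip_width: 0.0286
```

```bash
python3 - <<'E'
from h import *
p,y=st()
plan([(.6289,-.0575,.115,1.2)],step=25)
E
```

```text
p [ 0.489  -0.0118  0.1331] yaw -1.69 toolz [-0.01   0.017 -1.   ] j [-0.034  0.31  -0.216  1.055  0.017  1.566] F [ 0.8  0.2 -0.9] t 48.5 g 0.0286
-> [ 0.6289 -0.0575  0.115   1.2   ] rows 6
[23.6, 7.0, 2.7, -0.5],[23.5, 7.2, 2.7, -0.5],[23.4, 7.4, 2.7, -0.5],[23.4, 7.6, 2.7, -0.5],[23.3, 7.8, 2.7, -0.5],[23.2, 8.0, 2.7, -0.5],
total 6
```

>>> {"fn": "apply_moves", "kwargs": {"moves": [[[23.5,7,2.5,-0.5],[23.5,7,2.5,-0.5],[23.5,7.5,2.5,-0.5],[23.5,7.5,2.5,-0.5],[23.5,8,2.5,-0.5],[23,8,2.5,-0.5],[0,0,0,0],[0,0,0,0],[0,0,0,0],[0,0,0,0]]]}}

```text
clock: 49.5
eef_pos: [0.6263, -0.0516, 0.1048]
tool_rot: [1.0, 0.021, -0.014, -0.012]
ft_force: [-0.1, -0.4, -0.7]
grip_width: 0.028
```

```bash
python3 - <<'E'
from h import *
p,y=st(); c=grab("wrist","pics/w9.png"); np.save("w9.npy",c,allow_pickle=True)
im=cv2.imread("pics/w9.png"); cv2.imwrite("pics/w9b.png",cv2.resize(cv2.convertScaleAbs(im[0:370,200:440],alpha=1.8),None,fx=1.6,fy=1.6,interpolation=cv2.INTER_CUBIC))
plan([(.6289,-.059,.058,1.2)],zstep=10)
E
```

```text
p [ 0.6263 -0.0516  0.1048] yaw 2.39 toolz [-0.028  0.023 -0.999] j [-0.091  0.604  0.179  1.175  0.02   1.438] F [-0.1 -0.4 -0.7] t 49.5 g 0.028
-> [ 0.6289 -0.059   0.058   1.2   ] rows 5
[0.7, 1.7, 9.3, 0.2],[0.7, 1.7, 9.3, 0.2],[0.7, 1.7, 9.3, 0.2],[0.7, 1.7, 9.3, 0.2],[0.8, 1.7, 9.3, 0.2],
total 5
```

View pics/w9b.png

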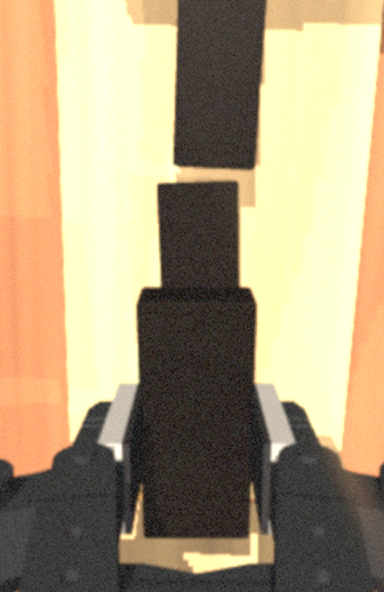

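```bash
python3 - <<'E'
from h import *
c=np.load("w9.npy",allow_pickle=True).item(); p,y=st(); z=p[2]-.0244
print([np.round(ray(c,u,v,zz)[:2],4) for u,v,zz in [(322,180,z),(322,188.7,z+.016),(320,335,z+.016)]])
for b in blanks(c,60,z0=.008,amin=800,amax=30000,box=(250,400,0,200)): print("case",b[0],b[1],np.round(b[2:],4))
E
```

```text
p [ 0.6262 -0.0516  0.1049] yaw 2.38 toolz [-0.028  0.023 -0.999] j [-0.091  0.604  0.179  1.175  0.02   1.438] F [-0.1 -0.7 -1.1] t 49.55 g 0.0279
[array([ 0.6236, -0.0177]), array([ 0.624 , -0.0181]), array([ 0.6259, -0.0847])]
case 5416 [336.  51.] [6.269000e-01 5.150000e-02 8.973100e+01 2.860625e+02]
```

```bash
python3 - <<'E'
from h import *
c=np.load("w9.npy",allow_pickle=True).item(); p,R,y,o=pose()
Rg=Ro.from_quat([.429,.903,.020,.005]).as_matrix()
a=np.radians(39); B=np.array([[np.cos(a),-np.sin(a),0],[np.sin(a),np.cos(a),0],[0,0,1]])
off=np.array([.5011,.4133,.0])-np.array([.5012,.4133,.0244])
Bt=Rg.T@B; ot=Rg.T@off     # blank in tool frame (bottom centre)
W=R@Bt; print("blank axes world\n",np.round(W,3))
def pr(s):
    out=[]
    for q in [(1,0),(1,1),(-1,1)]:
        for sg in (1,):
            P=p+R@(ot)+R@(Bt@np.array([q[0]*s[1]*.035,0,q[1]*.016]))+np.array([0,s[0],0]); out.append(proj(c,P))
    return out
sg=np.sign(W[1,0])
for e in (-.002,-.001,0,.001,.002): print(e,np.round(pr((e,sg)),1).tolist())
print((p+R@ot+R@(Bt@np.array([0,0,.008])))[:3]-p, "obs (322,180),(322,188.7),(320,335)")
E
```

```text
blank axes world
 [[ 0.037  0.999  0.038]
 [-0.997  0.039 -0.063]
 [-0.064 -0.035  0.997]]
-0.002 [[323.1, 179.6], [323.5, 189.9], [322.8, 338.3]]
-0.001 [[323.2, 177.4], [323.6, 187.5], [322.9, 336.4]]
0 [[323.3, 175.1], [323.7, 185.0], [323.0, 334.5]]
0.001 [[323.4, 172.8], [323.9, 182.4], [323.1, 332.5]]
0.002 [[323.5, 170.6], [324.0, 179.9], [323.2, 330.6]]
[-0.00055915  0.00110868 -0.01635323] obs (322,180),(322,188.7),(320,335)
```

```bash
python3 - <<'E'
from h import *
plan([(.6292,-.0592,.0545,1.5)],zstep=8)
E
```

```text
-> [ 0.6292 -0.0592  0.0545  1.5   ] rows 7
[0.6, 1.3, 7.2, 0.1],[0.6, 1.3, 7.2, 0.1],[0.6, 1.3, 7.2, 0.1],[0.6, 1.3, 7.2, 0.1],[0.6, 1.3, 7.2, 0.1],[0.6, 1.3, 7.2, 0.1],[0.6, 1.3, 7.2, 0.1],
total 7
```

>>> {"fn": "apply_moves", "kwargs": {"moves": [[[0.5,1.5,7,0.1],[0.5,1.5,7,0.1],[0.5,1.5,7,0.1],[0.5,1.5,7,0.1],[0.5,1,7,0.1],[0.5,1,7,0.1],[0.5,1,4,0.1],[0,0,0,0],[0,0,0,0],[0,0,0,0]]]}}

```text
clock: 50.55
eef_pos: [0.6277, -0.0591, 0.0548]
tool_rot: [1.0, 0.014, -0.014, -0.012]
ft_force: [-0.1, 0.8, -1.0]
grip_width: 0.0279
```

```bash
python3 - <<'E'
from h import *
st(); plan([(.6292,-.0592,.0515,1.5)],zstep=8)
E
```

```text
p [ 0.6277 -0.0591  0.0548] yaw 1.67 toolz [-0.029  0.024 -0.999] j [-0.103  0.654  0.127  1.075  0.021  1.438] F [-0.1  0.8 -1. ] t 50.55 g 0.0279
-> [ 0.6292 -0.0592  0.0515  1.5   ] rows 1
[1.6, 0.2, 3.2, 0.2],
total 1
```

>>> {"fn": "apply_moves", "kwargs": {"moves": [[[1.5,0,2,0],[0,0,1.5,0],[0,0,0,0],[0,0,0,0],[0,0,0,0],[0,0,0,0],[0,0,0,0],[0,0,0,0],[0,0,0,0],[0,0,0,0]]]}}

```text
clock: 51.55
eef_pos: [0.6297, -0.059, 0.0518]
tool_rot: [1.0, 0.014, -0.013, -0.012]
ft_force: [0.5, 0.3, -0.8]
grip_width: 0.0281
```

```bash
python3 - <<'E'
from h import *
st()
E
```

```text
p [ 0.6297 -0.059   0.0518] yaw 1.67 toolz [-0.027  0.024 -0.999] j [-0.103  0.659  0.129  1.07   0.021  1.439] F [ 0.5  0.3 -0.8] t 51.55 g 0.0281
```

>>> {"fn": "apply_moves", "kwargs": {"moves": [[[0,0,1,0],[0,0,0,0],[0,0,0,0],[0,0,0,0],[0,0,0,0],[0,0,-8,0],[0,0,-15,0],[0,0,-15,0],[0,0,-15,0],[0,0,-15,0]]], "hand": 0.2}}

```text
clock: 52.55
eef_pos: [0.6303, -0.0611, 0.1209]
tool_rot: [1.0, 0.014, -0.015, -0.012]
ft_force: [0.3, -1.1, -0.1]
grip_width: 0.0511
```

>>> {"fn": "apply_moves", "kwargs": {"moves": [[[0,-10,-15,0],[0,-10,-15,0],[0,-10,-15,0],[0,-10,-15,0],[0,-10,-15,0],[0,0,0,0],[0,0,0,0],[0,0,0,0],[0,0,0,0],[0,0,0,0]]]}}

```text
clock: 53.55
eef_pos: [0.632, -0.0136, 0.2058]
tool_rot: [1.0, 0.013, -0.012, -0.011]
ft_force: [0.6, -0.2, -0.4]
grip_width: 0.0512
```

```bash
python3 - <<'E'
from h import *
p,y=st(); c=grab("wrist","pics/w10.png"); np.save("w10.npy",c,allow_pickle=True)
im=cv2.imread("pics/w10.png"); cv2.imwrite("pics/w10b.png",cv2.resize(cv2.convertScaleAbs(im[20:330,220:420],alpha=1.8),None,fx=1.9,fy=1.9,interpolation=cv2.INTER_CUBIC))
E
```

```text
p [ 0.632  -0.0136  0.2058] yaw 1.5 toolz [-0.024  0.022 -0.999] j [-0.031  0.546  0.349  1.398  0.021  1.514] F [ 0.6 -0.2 -0.4] t 53.55 g 0.0512
```

View pics/w10b.png

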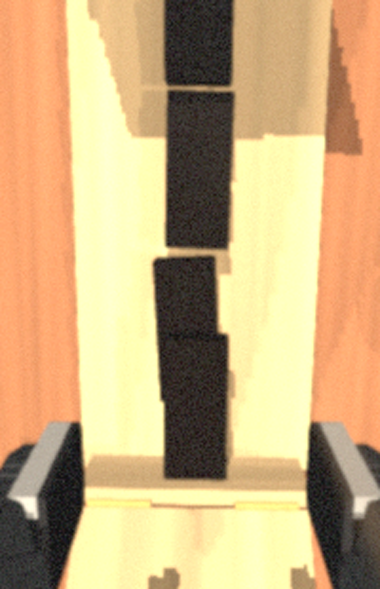

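```bash
python3 - <<'E'
from h import *
c=np.load("w10.npy",allow_pickle=True).item(); q=np.load("case.npy")
def loc(u,v,z):
    w=ray(c,u/1.9+220-.25,v/1.9+20-.25,z); d=w[:2]-q[:2]; ca,sa=np.cos(q[2]),np.sin(q[2]); return np.round(np.array([ca*d[0]+sa*d[1],-sa*d[0]+ca*d[1]])*1e3,1)
for n,pts,z in [("b3 near",[(167,83),(231,85)],.024),("b2",[(168,92),(234,94),(228,248),(166,246)],.024),("b1",[(154,259),(214,257),(217,334),(160,400)],.024),("top",[(161,336),(228,335),(226,478),(165,478)],.040),("floor edges",[(75,120),(330,120),(83,440),(313,440)],.008),("wall-",[(86,457),(306,458)],.008)]:
    print(n,[loc(u,v,z).tolist() for u,v in pts])
E
```

```text
b3 near [[-13.4, 54.9], [14.7, 54.1]]
b2 [[-13.0, 51.1], [16.1, 50.4], [14.6, -17.1], [-14.2, -16.5]]
b1 [[-19.9, -22.6], [8.2, -21.4], [10.1, -58.3], [-17.6, -92.2]]
top [[-15.7, -55.7], [14.9, -54.9], [15.2, -125.8], [-14.2, -126.2]]
floor edges [[-57.8, 40.4], [61.4, 40.9], [-59.8, -120.7], [61.3, -118.8]]
wall- [[-58.5, -130.4], [58.2, -129.1]]
```

```bash
python3 - <<'E'
from h import *
q=np.load("case.npy"); t=case2w(q,[(.5,-37,31)])[0]; print(t)
plan([(t[0],t[1],.07,1.3),(t[0],t[1],.031,1.3)],zstep=12)
E
```

```text
[ 0.62822935 -0.00350703  0.031     ]
-> [ 0.6282 -0.0035  0.07    1.3   ] rows 12
[-0.0, -0.6, 11.3, 0.0],[-0.0, -0.6, 11.3, 0.0],[-0.0, -0.6, 11.3, 0.0],[-0.0, -0.6, 11.3, 0.0],[-0.0, -0.6, 11.3, 0.0],[-0.0, -0.6, 11.3, 0.0],[-0.0, -0.6, 11.3, 0.0],[-0.0, -0.6, 11.3, 0.0],[-0.0, -0.6, 11.3, 0.0],[-0.0, -0.6, 11.3, 0.0],[-0.0, -0.6, 11.3, 0.0],[-0.0, -0.6, 11.3, 0.0],
-> [ 0.6282 -0.0035  0.031   1.3   ] rows 4
[0.2, 0.2, 9.7, -0.0],[0.2, 0.2, 9.7, -0.0],[0.2, 0.2, 9.7, -0.0],[0.2, 0.2, 9.7, -0.0],
total 16
```

>>> {"fn": "apply_moves", "kwargs": {"moves": [[[0,-0.5,14,0],[0,-0.5,14,0],[0,-0.5,14,0],[0,-0.5,14,0],[0,-0.5,14,0],[0,-0.5,14,0],[0,-0.5,14,0],[0,-0.5,14,0],[0,0,8,0],[0,0,0,0]]]}}

```text
clock: 54.6
eef_pos: [0.6264, -0.0096, 0.0766]
tool_rot: [1.0, 0.011, -0.016, -0.011]
ft_force: [-0.2, 0.1, 0.7]
grip_width: 0.0518
```

```bash
python3 - <<'E'
from h import *
st(); plan([(.6282,-.0035,.031,1.3)],zstep=9)
E
```

```text
p [ 0.6264 -0.0096  0.0766] yaw 1.27 toolz [-0.031  0.022 -0.999] j [-0.025  0.626  0.139  1.116  0.021  1.524] F [-0.2  0.1  0.7] t 54.6 g 0.0518
-> [ 0.6282 -0.0035  0.031   1.3   ] rows 6
[0.6, -0.8, 7.6, -0.0],[0.6, -0.8, 7.6, -0.0],[0.6, -0.8, 7.6, -0.0],[0.6, -0.8, 7.6, -0.0],[0.6, -0.8, 7.6, -0.0],[0.6, -0.8, 7.6, -0.0],
total 6
```

>>> {"fn": "apply_moves", "kwargs": {"moves": [[[2,-5,0,0],[0.5,0,8,0],[0.5,0,8,0],[0.5,0,8,0],[0,0,8,0],[0,0,7,0],[0,0,3,0],[0,0,0,0],[0,0,0,0],[0,0,0,0]]]}}

```text
clock: 55.6
eef_pos: [0.63, -0.0034, 0.0326]
tool_rot: [1.0, 0.011, -0.014, -0.011]
ft_force: [0.7, 0.5, 0.8]
grip_width: 0.0512
```

```bash
python3 - <<'E'
from h import *
st(); plan([(.6282,-.0035,.0315,1.3)],zstep=9)
E
```

```text
p [ 0.63   -0.0034  0.0326] yaw 1.25 toolz [-0.029  0.022 -0.999] j [-0.015  0.675  0.101  1.026  0.021  1.534] F [0.7 0.5 0.8] t 55.6 g 0.0512
-> [ 0.6282 -0.0035  0.0315  1.3   ] rows 1
[-1.8, 0.1, 1.2, -0.0],
total 1
```

>>> {"fn": "apply_moves", "kwargs": {"moves": [[[-1.5,0,0,0],[0,0,0,0],[0,0,0,0],[0,0,0,0],[0,0,0,0],[0,0,0,0],[0,0,0,0],[0,0,0,0],[0,0,0,0],[0,0,0,0]]], "hand": -1}}

```text
clock: 56.6
eef_pos: [0.6288, -0.0034, 0.0337]
tool_rot: [1.0, 0.011, -0.013, -0.011]
ft_force: [-0.4, -0.1, -0.6]
grip_width: 0.0279
```

```bash
python3 - <<'E'
from h import *
st(); plan([(.6284,-.002,.0335,1.3)],zstep=9)
E
```

```text
p [ 0.6288 -0.0034  0.0337] yaw 1.24 toolz [-0.027  0.022 -0.999] j [-0.015  0.67   0.096  1.024  0.021  1.534] F [-0.4 -0.1 -0.6] t 56.6 g 0.0279
-> [ 0.6284 -0.002   0.0335  1.3   ] rows 1
[-0.4, -1.4, 0.3, -0.1],
total 1
```

Gripped on b1 and centred it. Shift 1.5 mm toward +y, release, rise and measure.

>>> {"fn": "apply_moves", "kwargs": {"moves": [[[0,-1.5,0,0],[0,0,0,0],[0,0,0,0],[0,0,0,0],[0,0,0,0],[0,0,0,0],[0,0,0,0],[0,0,0,0],[0,0,0,0],[0,0,0,0]]]}}

```text
clock: 57.6
eef_pos: [0.6288, -0.0018, 0.0337]
tool_rot: [1.0, 0.011, -0.013, -0.011]
ft_force: [-0.0, -0.1, -0.8]
grip_width: 0.0279
```

>>> {"fn": "apply_moves", "kwargs": {"moves": [[[0,0,0,0],[0,0,0,0],[0,0,0,0],[0,0,0,0],[0,0,-12,0],[0,0,-15,0],[0,0,-15,0],[0,0,-15,0],[0,0,-15,0],[0,0,-15,0]]], "hand": 0.2}}

```text
clock: 58.6
eef_pos: [0.6303, -0.0038, 0.1261]
tool_rot: [1.0, 0.011, -0.015, -0.011]
ft_force: [-0.0, -0.0, -0.5]
grip_width: 0.0512
```

>>> {"fn": "apply_moves", "kwargs": {"moves": [[[0,-6,-15,0],[0,-6,-15,0],[0,-6,-15,0],[0,-6,-15,0],[0,-6,-15,0],[0,-6,-15,0],[0,0,0,0],[0,0,0,0],[0,0,0,0],[0,0,0,0]]]}}

```text
clock: 59.6
eef_pos: [0.6334, 0.0303, 0.2314]
tool_rot: [1.0, 0.01, -0.008, -0.011]
ft_force: [-0.0, 0.3, 0.2]
grip_width: 0.0513
```

```bash
python3 - <<'E'
from h import *
p,y=st(); c=grab("wrist","pics/w11.png"); np.save("w11.npy",c,allow_pickle=True)
im=cv2.imread("pics/w11.png"); cv2.imwrite("pics/w11b.png",cv2.resize(cv2.convertScaleAbs(im[0:280,240:400],alpha=2.2),None,fx=2.1,fy=2.1,interpolation=cv2.INTER_CUBIC))
E
```

```text
p [0.6334 0.0303 0.2314] yaw 1.17 toolz [-0.017  0.022 -1.   ] j [0.038 0.535 0.397 1.449 0.022 1.588] F [-0.   0.3  0.2] t 59.6 g 0.0513
```

View pics/w11b.png

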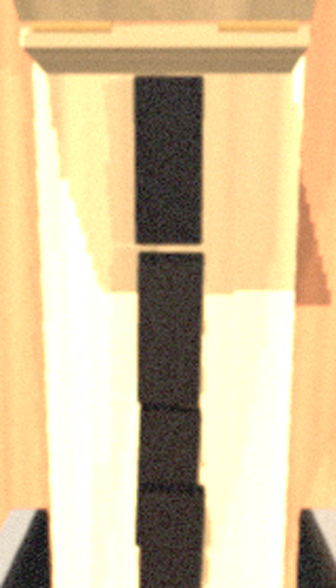

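```bash
python3 - <<'E'
from h import *
c=np.load("w11.npy",allow_pickle=True).item(); q=np.load("case.npy")
g=c["color"].astype(float).mean(axis=2)
def loc(u,v,z):
    w=ray(c,u,v,z); d=w[:2]-q[:2]; ca,sa=np.cos(q[2]),np.sin(q[2]); return np.round(np.array([ca*d[0]+sa*d[1],-sa*d[0]+ca*d[1]])*1e3,1)
def rows(u0,u1,a,b): print(a,np.round(g[a:b,u0:u1].mean(axis=1)).astype(int).tolist())
rows(312,328,30,42); rows(312,328,110,126); rows(312,328,186,202); rows(315,329,224,240)
for r in (50,90,140,175,205,225,245,260): 
    x=np.where(g[r-2:r+3,295:345].mean(axis=0)<60)[0]+295; print(r,x.min()-.5,x.max()+.5,loc(x.min()-.5,r,.024 if r<231 else .04),loc(x.max()+.5,r,.024 if r<231 else .04))
for n,v,z in [("b3 far",36,.008),("b3 near",115.5,.024),("b2 far",121,.024),("b2 near",192,.024)]: print(n,loc(320,v,z))
E
```

```text
30 [61, 62, 63, 64, 69, 67, 47, 28, 25, 23, 23, 25]
110 [20, 21, 21, 23, 22, 31, 58, 85, 94, 77, 44, 22, 21, 22, 22, 23]
186 [24, 26, 25, 24, 25, 23, 21, 17, 16, 19, 22, 25, 25, 24, 25, 25]
224 [23, 24, 22, 25, 22, 20, 19, 16, 18, 17, 19, 23, 24, 26, 23, 24]
50 303.5 336.5 [-14.3 113.1] [ 15.2 113.1]
90 303.5 335.5 [-14.8  78.9] [14.6 78.8]
140 305.5 335.5 [-13.5  33.4] [15.  33.4]
175 305.5 334.5 [-13.9  -0.4] [14.4 -0.3]
205 306.5 334.5 [-13.3 -30.7] [ 14.6 -30.6]
225 305.5 333.5 [-14.5 -51.7] [ 13.8 -51.6]
245 304.5 336.5 [-14.7 -66.9] [ 16.6 -66.7]
260 305.5 336.5 [-13.9 -82.7] [ 16.7 -82.5]
b3 far [1.000e-01 1.277e+02]
b3 near [ 0.3 56. ]
b2 far [ 0.3 51. ]
b2 near [  0.2 -17.4]
```

```bash
python3 - <<'E'
from h import *
q=np.load("case.npy"); t=case2w(q,[(-.3,-90,48)])[0]; print(t)
plan([(t[0],t[1],.10,1.3)],zstep=14)
E
```

```text
[ 0.62853251 -0.0565122   0.048     ]
-> [ 0.6285 -0.0565  0.1     1.3   ] rows 10
[-0.4, 8.9, 12.9, -0.0],[-0.4, 8.9, 12.9, -0.0],[-0.4, 8.9, 12.9, -0.0],[-0.4, 8.9, 12.9, -0.0],[-0.4, 8.9, 12.9, -0.0],[-0.4, 8.9, 12.9, -0.0],[-0.5, 8.9, 12.9, -0.0],[-0.5, 8.9, 12.9, -0.0],[-0.5, 8.9, 12.9, -0.0],[-0.5, 8.9, 12.9, -0.0],
total 10
```

>>> {"fn": "apply_moves", "kwargs": {"moves": [[[-0.5,9,13,0],[-0.5,9,13,0],[-0.5,9,13,0],[-0.5,9,13,0],[-0.5,9,13,0],[-0.5,9,13,0],[-0.5,9,13,0],[-0.5,9,13,0],[0,9,13,0],[0,0,0,0]]]}}

```text
clock: 60.65
eef_pos: [0.624, -0.0529, 0.1003]
tool_rot: [1.0, 0.009, -0.015, -0.011]
ft_force: [-1.0, 0.5, -0.4]
grip_width: 0.0512
```

```bash
python3 - <<'E'
from h import *
st(); plan([(.6285,-.0565,.0485,1.3)],zstep=9)
E
```

```text
p [ 0.624  -0.0529  0.1003] yaw 1.05 toolz [-0.03   0.022 -0.999] j [-0.094  0.605  0.167  1.165  0.019  1.459] F [-1.   0.5 -0.4] t 60.65 g 0.0512
-> [ 0.6285 -0.0565  0.0485  1.3   ] rows 6
[1.0, 0.8, 8.6, -0.0],[1.0, 0.8, 8.6, -0.0],[1.0, 0.8, 8.6, -0.0],[1.0, 0.8, 8.6, -0.0],[1.0, 0.8, 8.6, -0.0],[1.0, 0.8, 8.6, -0.0],
total 6
```

>>> {"fn": "apply_moves", "kwargs": {"moves": [[[1,1,8.5,0],[1,1,8.5,0],[1,1,8.5,0],[1,1,8.5,0],[0.5,1,8.5,0],[0,0,7,0],[0,0,0,0],[0,0,0,0],[0,0,0,0],[0,0,0,0]]]}}

```text
clock: 61.65
eef_pos: [0.6286, -0.0555, 0.0475]
tool_rot: [1.0, 0.01, -0.014, -0.012]
ft_force: [0.7, 0.6, 0.7]
grip_width: 0.0512
```

```bash
python3 - <<'E'
from h import *
st(); plan([(.6285,-.0565,.0485,1.3)],zstep=9)
E
```

```text
p [ 0.6286 -0.0555  0.0475] yaw 1.15 toolz [-0.028  0.023 -0.999] j [-0.097  0.661  0.12   1.059  0.02   1.453] F [0.7 0.6 0.7] t 61.65 g 0.0512
-> [ 0.6285 -0.0565  0.0485  1.3   ] rows 1
[-0.2, 0.9, -1.1, -0.1],
total 1
```

>>> {"fn": "apply_moves", "kwargs": {"moves": [[[0,0,0,0],[0,0,0,0],[0,0,0,0],[0,0,0,0],[0,0,0,0],[0,0,0,0],[0,1.5,0,0],[0,0,0,0],[0,0,0,0],[0,0,0,0]]], "hand": -1}}

```text
clock: 62.65
eef_pos: [0.6292, -0.0572, 0.0486]
tool_rot: [1.0, 0.01, -0.013, -0.012]
ft_force: [0.3, -0.6, 0.4]
grip_width: 0.0279
```

>>> {"fn": "apply_moves", "kwargs": {"moves": [[[0,0,0,0],[0,0,0,0],[0,0,0,0],[0,0,0,0],[0,0,-12,0],[0,0,-15,0],[0,0,-15,0],[0,0,-15,0],[0,0,-15,0],[0,0,-15,0]]], "hand": 0.2}}

```text
clock: 63.65
eef_pos: [0.6305, -0.0593, 0.1406]
tool_rot: [1.0, 0.01, -0.014, -0.012]
ft_force: [-0.3, -0.5, 0.3]
grip_width: 0.0513
```

>>> {"fn": "apply_moves", "kwargs": {"moves": [[[0,-10,-15,0],[0,-10,-15,0],[0,-10,-15,0],[0,-10,-15,0],[0,-10,-15,0],[0,0,0,0],[0,0,0,0],[0,0,0,0],[0,0,0,0],[0,0,0,0]]]}}

```text
clock: 64.65
eef_pos: [0.6326, -0.0117, 0.2285]
tool_rot: [1.0, 0.009, -0.009, -0.011]
ft_force: [0.4, 0.1, 0.1]
grip_width: 0.051
```

```bash
python3 - <<'E'
from h import *
p,y=st(); c=grab("wrist","pics/w12.png"); np.save("w12.npy",c,allow_pickle=True); q=np.load("case.npy")
im=cv2.imread("pics/w12.png"); cv2.imwrite("pics/w12b.png",cv2.resize(cv2.convertScaleAbs(im[0:330,220:420],alpha=2.2),None,fx=1.8,fy=1.8,interpolation=cv2.INTER_CUBIC))
s=grab("scene","pics/s2.png")
for P in [(0,-55,40),(0,-127,40),(0,-128.5,8),(0,-19,24)]: print(P,np.round(proj(c,case2w(q,[P])[0]),1))
E
```

```text
p [ 0.6326 -0.0117  0.2285] yaw 1.0 toolz [-0.018  0.022 -1.   ] j [-0.028  0.535  0.39   1.444  0.021  1.525] F [0.4 0.1 0.1] t 64.65 g 0.051
(0, -55, 40) [321.5 192.1]
(0, -127, 40) [321.8 263.6]
(0, -128.5, 8) [322.4 252.2]
(0, -19, 24) [321.7 151.4]
```

View pics/w12b.png

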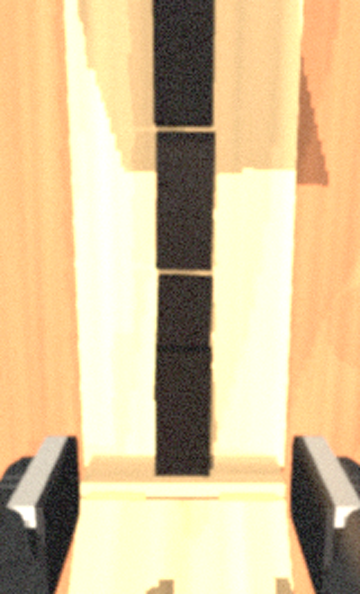

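```bash
cat >> h.py <<'E'
def flap(c,which,th,x=0,L=None):
    q=np.load("case.npy"); L=L or (145 if which=="u" else 150)
    y,z=(-136.5+L*np.cos(th),49+L*np.sin(th)) if which=="u" else (136.5-L*np.cos(th),57+L*np.sin(th))
    return case2w(q,[(x,y,z)])[0]
E
python3 - <<'E'
from h import *
t=grab("top","pics/top2.png")
for th in np.arange(1.9,2.4,.1): print(round(th,1),"u",np.round(proj(t,flap(t,"u",th)),1),np.round(flap(t,"u",th),3),"c",np.round(proj(t,flap(t,"c",th)),1),np.round(flap(t,"c",th),3))
plan([(.615,-.02,.27,1),(.61,-.265,.27,1)],step=35,zstep=20)
E
```

```text
1.9 u [376.5 179.6] [ 0.631 -0.15   0.186] c [213.1 182.3] [0.623 0.218 0.199]
2.0 u [382.1 179.7] [ 0.631 -0.163  0.181] c [207.5 182.6] [0.623 0.232 0.193]
2.1 u [387.3 179.9] [ 0.631 -0.176  0.174] c [202.4 183. ] [0.623 0.246 0.186]
2.2 u [392.  180.2] [ 0.632 -0.188  0.166] c [197.8 183.5] [0.622 0.258 0.178]
2.3 u [396.2 180.5] [ 0.632 -0.2    0.157] c [193.8 184. ] [0.622 0.27  0.169]
-> [ 0.615 -0.02   0.27   1.   ] rows 3
[-6.2, 2.4, -13.7, 0.0],[-6.2, 2.4, -13.7, 0.0],[-6.2, 2.4, -13.7, 0.0],
-> [ 0.61  -0.265  0.27   1.   ] rows 8
[-1.2, 30.6, -0.7, -0.0],[-1.2, 30.6, -0.7, -0.0],[-1.2, 30.6, -0.7, -0.0],[-1.2, 30.6, -0.7, -0.0],[-1.2, 30.6, -0.7, -0.0],[-1.2, 30.6, -0.7, -0.0],[-1.2, 30.6, -0.7, -0.0],[-1.2, 30.6, -0.7, -0.0],
total 11
```

>>> {"fn": "apply_moves", "kwargs": {"moves": [[[-6,2.5,-14,0],[-6,2.5,-14,0],[-6,2.5,-14,0],[-1,31,0,0],[-1,31,0,0],[-1,31,0,0],[-1,31,0,0],[-1,31,0,0],[-1,31,0,0],[-1,31,0,0]]], "hand": -1}}

```text
clock: 65.8
eef_pos: [0.6107, -0.2425, 0.2842]
tool_rot: [1.0, 0.013, -0.002, -0.009]
ft_force: [0.0, -0.4, 0.3]
grip_width: 0.0001
```

>>> {"fn": "apply_moves", "kwargs": {"moves": [[[0,25,0,0],[0,0,0,0],[0,0,0,0],[0,0,0,0],[0,0,0,0],[0,0,0,0],[0,0,0,0],[0,0,0,0],[0,0,0,0],[0,0,0,0]]]}}

```text
clock: 66.8
eef_pos: [0.61, -0.2696, 0.291]
tool_rot: [1.0, 0.012, 0.002, -0.007]
ft_force: [-0.5, 0.4, -0.4]
grip_width: -0.0005
```

```bash
python3 - <<'E'
from h import *
st(); plan([(.61,-.26,.16,1)],zstep=14)
E
```

```text
p [ 0.61   -0.2696  0.291 ] yaw 1.36 toolz [ 0.003  0.015 -1.   ] j [-0.422  0.599  0.656  1.632  0.015  1.124] F [-0.5  0.4 -0.4] t 66.8 g -0.0005
-> [ 0.61 -0.26  0.16  1.  ] rows 10
[-0.0, -0.8, 13.1, 0.0],[-0.0, -0.8, 13.1, 0.0],[-0.0, -0.8, 13.1, 0.0],[-0.0, -0.8, 13.1, 0.0],[-0.0, -0.8, 13.1, 0.0],[-0.0, -0.8, 13.1, 0.0],[-0.0, -0.8, 13.1, 0.0],[-0.0, -0.8, 13.1, 0.0],[-0.0, -0.8, 13.1, 0.0],[-0.0, -0.8, 13.1, 0.0],
total 10
```

>>> {"fn": "apply_moves", "kwargs": {"moves": [[[0,0,13,0],[0,0,13,0],[0,0,13,0],[0,0,13,0],[0,0,13,0],[0,0,13,0],[0,0,13,0],[0,0,13,0],[0,0,13,0],[0,0,12,0]]]}}

```text
clock: 67.8
eef_pos: [0.6119, -0.2681, 0.159]
tool_rot: [1.0, 0.012, 0.004, -0.006]
ft_force: [-0.5, 0.4, 0.3]
grip_width: 0.0
```

>>> {"fn": "apply_moves", "kwargs": {"moves": [[[0,-10,0,0],[0,-10,0,0],[0,-10,0,0],[0,-10,0,0],[0,-10,0,0],[0,-10,0,0],[0,-10,0,0],[0,-10,0,0],[0,-10,0,0],[0,-10,0,0]]]}}

```text
clock: 68.8
eef_pos: [0.6107, -0.1616, 0.1638]
tool_rot: [1.0, 0.012, 0.006, -0.004]
ft_force: [-3.3, -6.4, 13.3]
grip_width: -0.0002
```

```bash
python3 - <<'E'
from h import *
st(); plan([(.61,-.02,.16,1)],step=14)
E
```

```text
p [ 0.6107 -0.1616  0.1638] yaw 1.32 toolz [ 0.013  0.008 -1.   ] j [-0.264  0.538  0.226  1.249  0.011  1.284] F [-3.3 -6.4 13.3] t 68.8 g -0.0002
-> [ 0.61 -0.02  0.16  1.  ] rows 11
[0.2, -12.9, 0.4, 0.0],[0.2, -12.9, 0.4, 0.0],[0.2, -12.9, 0.4, 0.0],[0.2, -12.9, 0.4, 0.0],[0.2, -12.9, 0.4, 0.0],[0.2, -12.9, 0.4, 0.0],[0.2, -12.9, 0.4, 0.0],[0.2, -12.9, 0.4, 0.0],[0.2, -12.9, 0.4, 0.0],[0.2, -12.9, 0.4, 0.0],[0.2, -12.9, 0.4, 0.0],
total 11
```

>>> {"fn": "apply_moves", "kwargs": {"moves": [[[0,-6,-6,0],[0,-8,-4,0],[0,-10,-2,0],[0,-10,0,0],[0,-10,0,0],[0,-10,0,0],[0,-10,0,0],[0,-10,0,0],[0,-10,0,0],[0,-10,0,0]]]}}

```text
clock: 69.8
eef_pos: [0.6067, -0.058, 0.1754]
tool_rot: [1.0, 0.012, 0.004, -0.005]
ft_force: [0.8, -1.3, -0.6]
grip_width: -0.0003
```

```bash
python3 - <<'E'
from h import *
st(); t=grab("scene","pics/s3.png")
E
```

```text
p [ 0.6067 -0.058   0.1754] yaw 1.35 toolz [ 0.008  0.01  -1.   ] j [-0.1    0.489  0.176  1.251  0.011  1.447] F [ 0.8 -1.3 -0.6] t 69.8 g -0.0003
```

>>> {"fn": "apply_moves", "kwargs": {"moves": [[[0,-9,2,0],[0,-9,2,0],[0,-9,3,0],[0,-8,3,0],[0,-4,8,0],[0,-4,8,0],[0,-4,8,0],[0,-4,8,0],[0,-4,8,0],[0,0,0,0]]]}}

```text
clock: 70.85
eef_pos: [0.6051, 0.0051, 0.1209]
tool_rot: [1.0, 0.013, 0.004, -0.006]
ft_force: [-0.4, -0.1, -0.7]
grip_width: -0.0001
```

```bash
python3 - <<'E'
from h import *
st()
E
```

```text
p [0.6051 0.0051 0.1209] yaw 1.49 toolz [ 0.007  0.013 -1.   ] j [0.002 0.52  0.078 1.122 0.013 1.547] F [-0.4 -0.1 -0.7] t 70.85 g -0.0001
```

>>> {"fn": "apply_moves", "kwargs": {"moves": [[[0,-1,6,0],[0,-1,6,0],[0,-1,6,0],[0,-1,6,0],[0,-1,6,0],[0,-1,5,0],[0,-1,4,0],[0,-1,3,0],[0,0,2,0],[0,0,0,0]]]}}

```text
clock: 71.85
eef_pos: [0.6056, 0.0136, 0.0732]
tool_rot: [1.0, 0.012, 0.004, -0.006]
ft_force: [0.0, 0.0, 0.4]
grip_width: -0.0003
```

```bash
python3 - <<'E'
from h import *
st()
E
```

```text
p [0.6056 0.0136 0.0732] yaw 1.42 toolz [ 0.008  0.012 -1.   ] j [0.017 0.565 0.019 1.017 0.012 1.563] F [0.  0.  0.4] t 71.85 g -0.0003
```

>>> {"fn": "apply_moves", "kwargs": {"moves": [[[0,0,1,0],[0,0,1,0],[0,0,1,0],[0,0,1,0],[0,0,1,0],[0,0,1,0],[0,0,1,0],[0,0,1,0],[0,0,1,0],[0,0,1,0]]]}}

```text
clock: 72.85
eef_pos: [0.6058, 0.0137, 0.072]
tool_rot: [1.0, 0.012, 0.006, -0.006]
ft_force: [-3.1, -0.6, 5.2]
grip_width: -0.0003
```

```bash
python3 - <<'E'
from h import *
st()
E
```

```text
p [0.6058 0.0137 0.072 ] yaw 1.39 toolz [ 0.013  0.013 -1.   ] j [0.017 0.563 0.012 1.007 0.012 1.563] F [-3.1 -0.6  5.2] t 72.85 g -0.0003
```

```bash
python3 - <<'E'
from h import *
plan([(.605,.0137,.28,1.2),(.60,.31,.28,1.2),(.60,.31,.18,1.2)],step=32,zstep=20)
E
```

```text
-> [0.605  0.0137 0.28   1.2   ] rows 11
[0.2, -0.2, -18.9, 0.0],[0.2, -0.2, -18.9, 0.0],[0.2, -0.2, -18.9, 0.0],[0.2, -0.2, -18.9, 0.0],[0.2, -0.2, -18.9, 0.0],[0.2, -0.2, -18.9, 0.0],[0.2, -0.2, -18.9, 0.0],[0.2, -0.2, -18.9, 0.0],[0.2, -0.2, -18.9, 0.0],[0.2, -0.2, -18.9, 0.0],[0.2, -0.2, -18.9, 0.0],
-> [0.6  0.31 0.28 1.2 ] rows 10
[0.1, -29.6, 0.4, -0.0],[0.1, -29.6, 0.4, -0.0],[0.1, -29.6, 0.4, -0.0],[0.1, -29.6, 0.4, -0.0],[0.1, -29.6, 0.4, -0.0],[0.1, -29.6, 0.4, -0.0],[0.1, -29.6, 0.4, -0.0],[0.1, -29.6, 0.4, -0.0],[0.1, -29.6, 0.4, -0.0],[0.1, -29.6, 0.4, -0.0],
-> [0.6  0.31 0.18 1.2 ] rows 6
[-0.2, 0.2, 16.7, -0.0],[-0.2, 0.2, 16.7, -0.0],[-0.2, 0.2, 16.7, -0.0],[-0.2, 0.2, 16.7, -0.0],[-0.2, 0.2, 16.7, -0.0],[-0.2, 0.2, 16.7, -0.0],
total 27
```

>>> {"fn": "apply_moves", "kwargs": {"moves": [[[0,0,-15,0],[0,0,-22,0],[0,0,-22,0],[0,0,-22,0],[0,0,-22,0],[0,0,-22,0],[0,0,-22,0],[0,0,-22,0],[0,0,-22,0],[0,0,-22,0]]]}}

```text
clock: 73.85
eef_pos: [0.601, 0.0105, 0.288]
tool_rot: [1.0, 0.012, 0.002, -0.006]
ft_force: [0.4, 0.1, -0.1]
grip_width: -0.0003
```

>>> {"fn": "apply_moves", "kwargs": {"moves": [[[0,-30,0,0],[0,-30,0,0],[0,-30,0,0],[0,-30,0,0],[0,-30,0,0],[0,-30,0,0],[0,-30,0,0],[0,-30,0,0],[0,-30,0,0],[0,-30,0,0]]]}}

```text
clock: 74.85
eef_pos: [0.5986, 0.3161, 0.2969]
tool_rot: [1.0, 0.007, 0.009, -0.006]
ft_force: [0.3, 0.3, -1.0]
grip_width: -0.0002
```

```bash
python3 - <<'E'
from h import *
st(); t=grab("top","pics/top3.png")
plan([(.60,.315,.18,1.2)],step=32,zstep=12)
for b in blanks(t,75,amin=60,box=(130,420,210,300)): print("top",b[0],b[1],np.round(b[2:],4))
E
```

```text
p [0.5986 0.3161 0.2969] yaw 0.77 toolz [ 0.018  0.012 -1.   ] j [4.850e-01 6.010e-01 6.760e-01 1.624e+00 2.000e-03 2.042e+00] F [ 0.3  0.3 -1. ] t 74.85 g -0.0002
-> [0.6   0.315 0.18  1.2  ] rows 10
[0.0, 0.8, 11.6, -0.0],[0.0, 0.8, 11.6, -0.0],[0.0, 0.8, 11.6, -0.0],[0.0, 0.8, 11.6, -0.0],[0.0, 0.8, 11.6, -0.0],[0.0, 0.8, 11.6, -0.0],[0.0, 0.8, 11.6, -0.0],[0.0, 0.8, 11.6, -0.0],[0.0, 0.8, 11.6, -0.0],[0.0, 0.8, 11.6, -0.0],
total 10
```

>>> {"fn": "apply_moves", "kwargs": {"moves": [[[0,0,12,0],[0,0,12,0],[0,0,12,0],[0,0,12,0],[0,0,12,0],[0,0,12,0],[0,0,12,0],[0,0,12,0],[0,0,12,0],[0,0,10,0]]]}}

```text
clock: 75.9
eef_pos: [0.6003, 0.3271, 0.1719]
tool_rot: [1.0, 0.012, 0.01, -0.008]
ft_force: [0.7, -0.4, -0.6]
grip_width: -0.0002
```

>>> {"fn": "apply_moves", "kwargs": {"moves": [[[0,10,0,0],[0,10,0,0],[0,10,0,0],[0,10,0,0],[0,10,0,0],[0,10,0,0],[0,10,-2,0],[0,10,-2,0],[0,10,-2,0],[0,10,-2,0]]]}}

```text
clock: 76.9
eef_pos: [0.6034, 0.2195, 0.1809]
tool_rot: [1.0, 0.012, 0.012, -0.01]
ft_force: [-1.8, 1.5, 4.7]
grip_width: -0.0
```

```bash
python3 - <<'E'
from h import *
st()
E
```

```text
p [0.6034 0.2195 0.1809] yaw 1.41 toolz [ 0.023  0.02  -1.   ] j [0.344 0.535 0.266 1.273 0.011 1.89 ] F [-1.8  1.5  4.7] t 76.9 g -0.0
```

>>> {"fn": "apply_moves", "kwargs": {"moves": [[[0,10,-2,0],[0,10,-2,0],[0,11,-2,0],[0,11,-1,0],[0,11,0,0],[0,11,0,0],[0,11,0,0],[0,11,1,0],[0,11,2,0],[0,11,2,0]]]}}

```text
clock: 77.9
eef_pos: [0.6059, 0.101, 0.1799]
tool_rot: [1.0, 0.012, 0.011, -0.009]
ft_force: [0.0, 0.2, -0.4]
grip_width: -0.0002
```

```bash
python3 - <<'E'
from h import *
st()
E
```

```text
p [0.6059 0.101  0.1799] yaw 1.39 toolz [ 0.022  0.019 -1.   ] j [0.158 0.483 0.178 1.241 0.015 1.705] F [ 0.   0.2 -0.4] t 77.9 g -0.0002
```

>>> {"fn": "apply_moves", "kwargs": {"moves": [[[0,10,4,0],[0,9,5,0],[0,3.5,8,0],[0,3.5,8,0],[0,3.5,8,0],[0,3.5,8,0],[0,3.5,8,0],[0,3,8,0],[0,2,7,0],[0,0,0,0]]]}}

```text
clock: 78.9
eef_pos: [0.6075, 0.0555, 0.1077]
tool_rot: [1.0, 0.012, 0.01, -0.008]
ft_force: [-0.1, 0.1, 1.1]
grip_width: -0.0003
```

```bash
python3 - <<'E'
from h import *
st()
E
```

```text
p [0.6075 0.0555 0.1077] yaw 1.33 toolz [ 0.019  0.017 -1.   ] j [0.084 0.531 0.059 1.079 0.015 1.631] F [-0.1  0.1  1.1] t 78.9 g -0.0003
```

>>> {"fn": "apply_moves", "kwargs": {"moves": [[[0,0,6,0],[0,0,6,0],[0,0,5,0],[0,0,4,0],[0,0,3,0],[0,0,2,0],[0,0,1,0],[0,0,1,0],[0,0,1,0],[0,0,1,0]]]}}

```text
clock: 79.9
eef_pos: [0.6089, 0.0564, 0.0801]
tool_rot: [1.0, 0.012, 0.011, -0.008]
ft_force: [-1.9, -0.7, 5.7]
grip_width: 0.0003
```

```bash
python3 - <<'E'
from h import *
st()
E
```

```text
p [0.6089 0.0564 0.0801] yaw 1.37 toolz [ 0.023  0.017 -1.   ] j [0.085 0.557 0.025 1.015 0.015 1.632] F [-1.9 -0.7  5.7] t 79.9 g 0.0003
```

>>> {"fn": "apply_moves", "kwargs": {"moves": [[[0,0,1,0],[0,0,1.5,0],[0,0,1.5,0],[0,0,1.5,0],[0,0,0,0],[0,0,-15,0],[0,0,-20,0],[0,0,-20,0],[0,0,-20,0],[0,0,-20,0]]]}}

```text
clock: 80.9
eef_pos: [0.6041, 0.0551, 0.1735]
tool_rot: [1.0, 0.012, 0.009, -0.009]
ft_force: [-0.6, -0.0, 0.4]
grip_width: 0.0001
```

>>> {"fn": "apply_moves", "kwargs": {"moves": [[[-30,0,-15,0],[-30,0,-15,0],[-30,0,-10,0],[-30,0,-10,0],[-30,0,-5,0],[-30,0,0,0],[0,0,0,0],[0,0,0,0],[0,0,0,0],[0,0,0,0]]]}}

```text
clock: 81.9
eef_pos: [0.4217, 0.0507, 0.2283]
tool_rot: [1.0, 0.012, 0.015, -0.01]
ft_force: [0.2, -0.5, -0.2]
grip_width: -0.0002
```

```bash
python3 - <<'E'
from h import *
st()
t=grab("top"); s=grab("scene")
A=cv2.cvtColor(t["color"],cv2.COLOR_RGB2BGR)[130:310,130:430]; B=cv2.cvtColor(s["color"],cv2.COLOR_RGB2BGR)[120:300,200:500]
cv2.imwrite("pics/fin.png",np.vstack([cv2.resize(x,None,fx=1.6,fy=1.6,interpolation=cv2.INTER_CUBIC) for x in (A,B)]))
print("u edge top px",[np.round(proj(t,flap(t,"c",th)),1).tolist() for th in (0,.1,.2)])
print("scene c",[np.round(proj(s,flap(s,"c",th,x=60)),1).tolist() for th in (0,.1,.2)])
E
```

```text
p [0.4217 0.0507 0.2283] yaw 1.42 toolz [ 0.03   0.02  -0.999] j [ 0.108  0.078 -0.245  1.216  0.017  1.654] F [ 0.2 -0.5 -0.2] t 81.9 g -0.0002
u edge top px [[303.5, 186.2], [303.0, 185.7], [301.9, 185.2]]
scene c [[348.2, 229.3], [348.6, 224.8], [349.7, 220.3]]
```

View pics/fin.png

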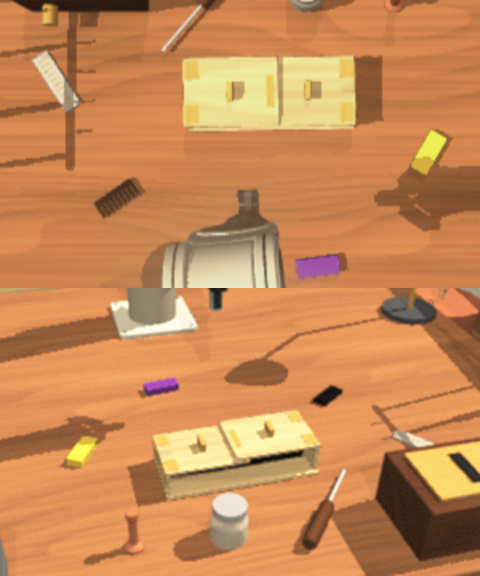

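```bash
python3 - <<'E'
from h import *
s=grab("scene"); q=np.load("case.npy"); g=s["color"].max(axis=2)
for z in (12,20,30,37):
    print(z,"".join("#" if g[tuple(np.round(proj(s,case2w(q,[(15,y,z)])[0])[::-1]).astype(int))]<55 else "." for y in range(-128,129,4)))
st(); workorder.job_done()
E
```

```text
12 ........................#...............###......##...#...#......
20 .......................................#########################.
30 .................................................................
37 .................................................................
p [0.4214 0.0506 0.2281] yaw 1.41 toolz [ 0.03   0.02  -0.999] j [ 0.108  0.078 -0.245  1.216  0.017  1.654] F [-0.3  0.2  0. ] t 82.05 g -0.0
the job is handed in; nothing more can be done
```

I laid all four plain blanks in the case, folded both flaps down in the asked order, and handed the job in at about 82 s of the 210 s allowed. I did not touch the comb, the purple and yellow look-alikes, or the other things on the desk.

- **Layout:** Three blanks form the bottom course from the step to the far wall. The fourth sits on top at top_place1, half on the step and half on floor blank 1.
- **Correction on floor blank 1:** Between its placing and the laying of the top blank, it had shifted about 5 mm sideways; I didn't see what moved it. I re-gripped and re-centred it, then nudged the top blank into line.
- **Last check before closing:** The blanks were in one straight line, within about 1–1.5 mm of their places in the wrist camera, with gaps of roughly 3–4 mm.
- **Flaps:** I pressed the under flap down first, then the cover flap over it. The fingertips met resistance at 55 mm and 63 mm, which are the closed heights for the two flaps. The final picture shows both lying flat, with only the slotted comb left on the desk.

**What did not check out:** With the flaps shut, the last look through the open side confirmed only floor blank 3 and part of floor blank 2. My test found no dark pixels where the top blank and most of floor blank 1 should be. I put this down to the flaps hiding the row from that camera, but I did not confirm it. The state of those blanks rests on the view taken before closing.

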